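Turn, dock and date-stamp a dose tray in a hospital dispensary

ROBOT

A 6-joint arm with a two-finger parallel gripper is mounted at the origin on the work surface. World frame = base frame: x ahead of the robot, y to its left, z up, the work surface at z = 0. Lengths are in m, angles in degrees, forces in N, time in s.
With the tool pointing down it reaches from about 0.375 to 0.9 m from the base axis. Payload 3.1 kg.
Tool frame: the origin (TCP) lies at the very end of the fingers, on their centre line; the grasp point (between the pads) lies behind it (bot.grip_depth is the z of the grasp point in the tool frame, in m); z points along the fingers, y is the direction in which the jaws open and shut (so a half turn about z gives the same grasp; the last joint's range is limited). The gripper opens to 87 mm and grips with 3 to 60 N. Pads are 19 mm wide; open, the fingers measure 117 mm over their backs; the gripper's body (75 mm by 190 mm) begins 51 mm behind the grasp point.
Start: joints at [-10.227, 30.224, 82.088, -0, 67.689, -10.227], TCP at [0.625, 0, 0.223] pointing down, gripper open.
Joint ranges: [-176.69, 176.69], [-43.24, 126.21], [12.49, 139.97], [-82, 262], [0, 151.66], [-163.58, 163.58]. Speed limits (degrees/s): [159.86, 159.86, 180, 180, 180, 180].

INTERFACE

Orientations are given as a 3x3 rotation matrix whose columns are the frame's x, y, z axes.
In Python, from rig import bot, vision gives the robot as it stands. The module is installed in compiled form; this text tells all that it offers.
- The arm moves only by the shell command python3 -m jog 'ROWS'. ROWS is JSON, a list of rows, each a list of 3 entries, a list of its own where there are three numbers: the shift along the tool's x, y, z in mm, then the turn, a rotation vector about the tool's x, y, z in degrees, then the closure, from 0 (fully open) to 1 (shut). In form: [[[dx, dy, dz], [wx, wy, wz], fingers], ...]. A call has 1 to 12 rows; each row is the pose to reach, as a shift and turn from the pose commanded when the call began, along the tool's axes at that moment; what a row does not reach only later rows make up. A row lasts 1/12 s, in which the tool goes at most 41.7 mm and 7.16 degrees, less where a joint would pass 70% of its speed; a pose out of reach is approached as far as the arm can. A call with a gripper value outside its range is refused whole. The fingers move at their own pace and stop on an object; the grip force is fixed at half the most. Time passes only in rows, so rows that repeat a pose let the fingers close. It gives the time, the measured TCP pose, the force and the opening at its end, in the units of the state.
- bot.read_state(): the state, without advancing time (a new reading comes with each control period).
- vision.capture(name): name is "scene" or "side" or "wrist"; returns the picture (420x560x3 uint8, red, green, blue); there is no depth.
- vision.camera_info(name): a dict with "intrinsics" (3x3 intrinsics, pixels), "dist" ([k1, k2, p1, p2, k3] as OpenCV has them; the pictures are not rectified), "camera_from_world" (4x4, takes a point from world to camera coordinates); the wrist camera has in their place "mount" (4x4, takes a point from camera to tool coordinates, whose origin is the TCP and whose axes are the flange's). Camera axes: x right, y up, looking along -z (the intrinsics and any distortion apply to the point x, -y, -z); pixel columns grow to the right and rows downward; lengths in m; the calibration is good to about 2 mm. A picture is of the moment at which its call begins: read the wrist's pose just before it. camera_info takes no time and is no camera call.
- bot.hand_in(): hands the job in, once; it reports no verdict.
The state is a dict: "time_s": time; "joint_positions": joint angles; "qvel": joint speeds; "tau": joint torques, N m; "position": TCP position; "tcp_rot": TCP orientation; "force": force on the tool from outside, world axes, zero at the start; "moment": the same for the moment, N m; "opening": opening from 0.0 (shut) to 1.0 (fully open).
Only numpy, scipy, OpenCV 4.12 (cv2) and the standard library are available. Lean on these libraries where they do the work, as an engineer would, in place of code of your own. Each camera call takes 0.05 s, during which the arm holds its last target. There are 200 camera calls.

TASK

Stand every green-capped white jar upright in the square blue dose tray. Then, sliding the loaded tray along the desk (never lifting it), push it against the coder's red corner post so that it pivots a quarter turn on the post and its yellow tag faces the coder, and push it squarely home against the coder's fence with the tag centred under the stamp. Swing the coder's lever down to its stop once the tray is home, let the lever return, and leave the jars standing in the docked tray and the other things on the desk where they are.

Things in the scene. Friction and masses are not known exactly. Their poses are not given: they have to be found in the camera images.
- tray: blue square tray, 140 x 140 mm outside, 28 mm high, loose, about 0.35 kg; walls 6 mm thick, floor 3 mm; 4 mm dividers, 25 mm high, along its axes make four compartments 62 mm square, centred 33 mm either way from the middle. Origin: centre of its underside; z up, x towards the side with the yellow tag. At the start the tag faces away from the robot, within 20 degrees
- tag (a point): centre of the yellow tag on the outside of the tray's +x wall, 70 mm from the tray's middle, 14 mm above its underside
- jar1_mid (a point): white jar with a green cap, a cylinder 40 mm in diameter and 52 mm high, 60 g; the point is its centre, half-way up; z is its axis, up when upright. Two to four such jars are present
- jar2_mid (a point): white jar with a green cap, a cylinder 40 mm in diameter and 52 mm high, 60 g; the point is its centre, half-way up; z is its axis, up when upright. Two to four such jars are present
- jar3_mid (a point): white jar with a green cap, a cylinder 40 mm in diameter and 52 mm high, 60 g; the point is its centre, half-way up; z is its axis, up when upright. Two to four such jars are present
- jar4_mid (a point): white jar with a green cap, a cylinder 40 mm in diameter and 52 mm high, 60 g; the point is its centre, half-way up; z is its axis, up when upright. Two to four such jars are present
- coder: white hand date coder, fixed. Origin: on the desk at the middle of the tray's dock (green tape on two sides); z up, y away from the machine, x away from the post. The fence's upright face, 220 mm long and 40 mm high, is at y = -70 mm. Column 50 mm wide behind it, y = -100 to -150; its head, 46 mm wide, overhangs to y = -55 mm at 68 to 102 mm height. A docked tray's tag faces -y, on the fence
- post: red post, 20 mm in diameter, 55 mm high, fixed at x = -86, y = 55 mm of the coder; 6 mm clear of a docked tray. Origin: middle of its foot. A tray with its tag to the coder's +x, its middle 25 to 60 mm to the +x side of the post, pushed towards -y against the post, turns clockwise seen from above round it, and its tag then faces the fence
- stamp (a point): point on the fence's face, 14 mm above the desk, straight below the stamp: where the middle of the tag belongs
- lever (a joint): angle of the coder's lever, rad: 0 at rest (raised 0.45 rad above level), grows as it is pushed down, stop at 0.75. A spring returns it to 0 when let go; holding it at the stop takes about 9 N on the pad. The level hinge runs along the coder's y at x = 0, y = -125 mm, 130 mm above the desk
- lever_pad (a point): middle of the upper face of the black pad near the end of the lever, 125 mm from the hinge towards the coder's -x; the pad is 55 mm long, 32 mm wide and 12 mm thick. It stands about 190 mm above the desk at rest and about 99 mm at the stop, and is pushed down from above
- amber: amber bottle, 52 mm in diameter, 100 mm high, to be left alone; origin at the centre of its underside
- carton: brown carton 60 x 100 x 45 mm, to be left alone; origin at the centre of its underside
- tape: roll of clear tape, 90 mm in diameter, 22 mm high, to be left alone; origin at the centre of its underside
- spray: white bottle with blue cap, 60 mm in diameter, 150 mm high, to be left alone; origin at the centre of its underside
Not all that is in view belongs to the job. Leave any brown or purple look-alike of the part that bears jar4_mid alone.

How it is judged:
By the outcome, as a careful person would: the job done as asked, in the order asked, and still so for the second after the job is handed in, with the robot touching nothing.
Of jar1, jar2, jar3, jar4 only 2 to 4 are there at a start; the rules pass over those that are not, and their reading is None.
At some moment in a run one of tray, jar1, jar2, jar3, jar4 may be knocked a few centimetres aside while the robot is not near it.
Once in a run the grip may slacken for a moment while it holds something.
It also fails if it takes over 210 s, if anything falls off the work surface, if the arm or the gripper's body presses on something with over 40 N, if the wrist force passes 120 N, or if a joint passes its speed limit or range.

## Working session

There is one attempt and no reset: what is moved stays moved. The work goes in short steps, Python scripts to look and compute and a shell command to move; the robot and the scene stay as the last step left them, time stands still between calls to the robot, and variables do not carry over. Pictures are saved under pics/ and viewed, about 12 in all and at most 16, crops included, and the job is handed in when it is done.

```bash
mkdir -p pics; cat > h.py <<'E'
import numpy as np, cv2
from rig import bot, vision
def cam(name, st=None):
    i=vision.camera_info(name); K=np.array(i["intrinsics"]); d=np.array(i["dist"],float)
    if name=="wrist":
        st=st or bot.read_state(); T=np.eye(4); T[:3,:3]=np.array(st["tcp_rot"]); T[:3,3]=st["position"]
        W=T@np.array(i["mount"])
    else: W=np.linalg.inv(np.array(i["camera_from_world"]))
    return K,d,W
def ray(c,uv):
    K,d,W=c; p=cv2.undistortPoints(np.array([[uv]],float),K,d)[0,0]
    v=W[:3,:3]@np.array([p[0],-p[1],-1]); return W[:3,3],v
def onz(c,uv,z):
    o,v=ray(c,uv); return o+v*(z-o[2])/v[2]
def px(c,P):
    K,d,W=c; q=np.linalg.inv(W)@np.append(P,1); q=np.array([[q[0],-q[1],-q[2]]])
    return cv2.projectPoints(q,np.zeros(3),np.zeros(3),K,d)[0][0,0]
def shot(name,f=None):
    st=bot.read_state(); im=vision.capture(name); c=cam(name,st)
    if f: cv2.imwrite("pics/"+f,im[:,:,::-1])
    return im,c
def blobs(im,lo,hi,amin=60):
    h=cv2.cvtColor(im,cv2.COLOR_RGB2HSV); m=cv2.inRange(h,np.array(lo),np.array(hi))
    n,l,s,ce=cv2.connectedComponentsWithStats(m)
    return [(ce[i].round(1),s[i].tolist()) for i in range(1,n) if s[i][4]>=amin],m
E
python3 - <<'E'
from h import *
s=bot.read_state(); print({k:np.round(v,3).tolist() for k,v in s.items()}, bot.grip_depth)
a=[shot(n,n+"0.png") for n in("scene","side","wrist")]
for n,(im,c) in zip(("scene","side","wrist"),a): print(n,c[2].round(3).tolist(),c[0].round(0).tolist(),c[1])
E
```

```text
{'time_s': 0.0, 'joint_positions': [-10.227, 30.28, 82.157, 0.001, 67.689, -10.228], 'qvel': [-0.001, -0.055, -0.013, -0.02, 0.111, -0.131], 'tau': [-0.001, -44.005, -17.659, 0.063, 0.058, -0.0], 'position': [0.624, 0.0, 0.222], 'tcp_rot': [[-0.0, 1.0, -0.002], [1.0, 0.0, 0.0], [0.0, -0.002, -1.0]], 'force': [-0.159, 0.044, -0.014], 'moment': [-0.015, -0.063, 0.013], 'opening': 0.998} -0.0187
scene [[-0.845, -0.418, 0.334, 1.04], [0.535, -0.652, 0.537, 0.645], [-0.006, 0.632, 0.775, 1.222], [0.0, 0.0, 0.0, 1.0]] [[469.0, 0.0, 279.0], [0.0, 469.0, 207.0], [0.0, 0.0, 1.0]] [-0.0158221  0.         0.         0.         0.       ]
side [[0.801, 0.436, -0.411, 0.062], [-0.599, 0.568, -0.565, -0.795], [-0.013, 0.698, 0.716, 0.992], [0.0, 0.0, 0.0, 1.0]] [[523.0, 0.0, 278.0], [0.0, 523.0, 215.0], [0.0, 0.0, 1.0]] [-0.13387185  0.          0.          0.          0.        ]
wrist [[1.0, -0.002, 0.002, 0.625], [0.001, 0.958, 0.288, 0.08], [-0.002, -0.288, 0.958, 0.385], [0.0, 0.0, 0.0, 1.0]] [[327.0, 0.0, 283.0], [0.0, 327.0, 215.0], [0.0, 0.0, 1.0]] [0.00210529 0.         0.         0.         0.        ]
```

View pics/scene0.png

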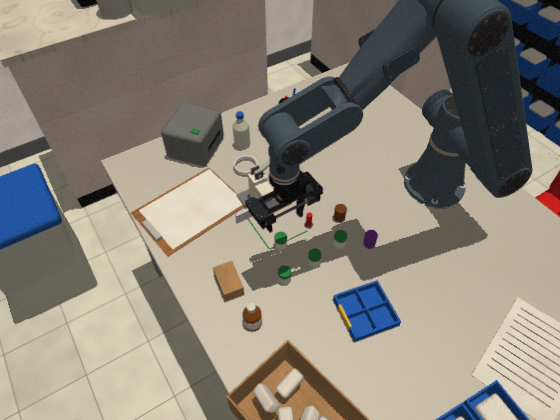

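View pics/side0.png

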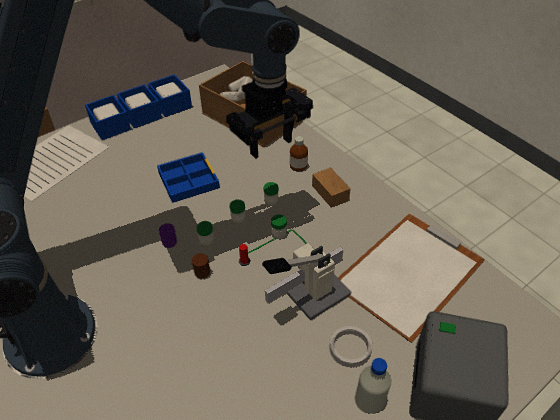

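```bash
python3 - <<'E'
from h import *
out={}
for n in("scene","side","wrist"):
    im=cv2.imread(f"pics/{n}0.png")[:,:,::-1].copy(); c=cam(n)
    for nm,lo,hi,z in(("green",(40,90,40),(85,255,255),.052),("red",(0,200,90),(4,255,255),.055),("yellow",(20,150,90),(33,255,255),.014),("blue",(100,180,60),(125,255,255),.028),("purple",(130,90,30),(160,255,255),.05)):
        b,m=blobs(im,lo,hi,25)
        for ce,s in b: print(n,nm,ce,s,onz(c,ce,z).round(3))
    if n!="wrist":
        x,y,w,h=((215,170,130,100),(220,180,150,150))[n=="side"]
        a=cv2.resize(im[y:y+h,x:x+w],None,fx=4 if n=="side" else 4,fy=4,interpolation=cv2.INTER_CUBIC)
        out[n]=a; 
a=out["side"][:, :]; cv2.imwrite("pics/sidecrop.png",a[:,:,::-1])
E
```

```text
scene green [194.5 131.1] [190, 129, 10, 5, 37] [ 0.604 -0.645  0.052]
scene green [340.3 235.6] [335, 230, 12, 12, 123] [0.437 0.03  0.052]
scene green [280.5 237.5] [275, 232, 13, 12, 123] [ 0.595 -0.063  0.052]
scene green [314.5 254.8] [309, 249, 12, 13, 131] [0.544 0.045 0.052]
scene green [284.1 271.9] [278, 266, 13, 13, 141] [0.652 0.046 0.052]
scene red [551.7 196.9] [536, 173, 24, 43, 439] [-0.239  0.281  0.055]
scene red [308.8 218.6] [307, 213, 5, 13, 50] [ 0.482 -0.074  0.055]
scene yellow [343.7 316.3] [338, 305, 13, 25, 93] [0.577 0.238 0.014]
scene blue [533.4  20. ] [499, 0, 61, 47, 1049] [-1.159 -0.511  0.028]
scene blue [540.2  72.6] [516, 43, 44, 54, 1003] [-0.823 -0.209  0.028]
scene blue [541.6 121.3] [523, 94, 37, 52, 676] [-0.561  0.002  0.028]
scene blue [239.4 114.6] [237, 112, 6, 6, 33] [ 0.405 -0.663  0.028]
scene blue [ 24.9 205.1] [0, 164, 61, 85, 3520] [ 1.233 -0.647  0.028]
scene blue [367.4 310.1] [334, 281, 67, 61, 2268] [0.515 0.263 0.028]
scene blue [481.8 404.3] [437, 381, 91, 39, 991] [0.44  0.613 0.028]
scene purple [369.9 238.6] [364, 230, 13, 1
[... 924 characters left out ...]
blue [379.  364.9] [372, 358, 15, 14, 163] [ 0.524 -0.501  0.028]
side purple [167.4 235.1] [159, 224, 18, 24, 327] [0.347 0.057 0.05 ]
wrist green [201.9 155.6] [183, 137, 39, 38, 1159] [0.543 0.042 0.052]
wrist green [308.3 154.4] [290, 136, 38, 38, 1133] [0.65  0.044 0.052]
wrist green [ 99.4 169.3] [78, 151, 44, 38, 1268] [0.437 0.028 0.052]
wrist green [252.3 252.8] [177, 236, 96, 35, 1000] [ 0.591 -0.064  0.052]
wrist green [287.  270.1] [286, 249, 3, 45, 65] [ 0.629 -0.084  0.052]
wrist red [154.2 265.5] [140, 251, 29, 29, 366] [ 0.482 -0.078  0.055]
wrist blue [191.2   8.6] [140, 0, 90, 21, 451] [0.536 0.179 0.028]
wrist purple [ 26.2 119.3] [0, 100, 59, 39, 1946] [0.372 0.077 0.05 ]
```

View pics/sidecrop.png

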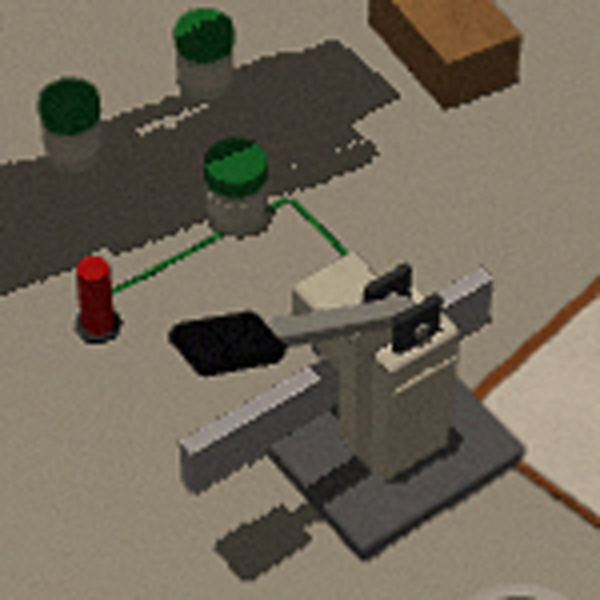

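View pics/wrist0.png

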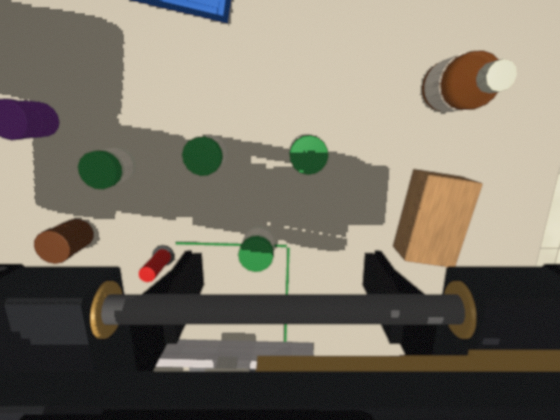

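Scene: green caps (340,236), (315,255), (281,238), (285,271) are the four jars, all upright. Brown (340,212) and purple (370,239) are the look-alikes. The side crop shows the post, tape corner, fence and lever, and the wrist view confirms four green caps. First I pick the jar in the dock.

```bash
python3 -m jog '[[[-20,-10,30],[0,0,0],0.2],[[-40,-20,60],[0,0,0],0.2],[[-64,-30,90],[0,0,0],0.2],[[-64,-30,120],[0,0,0],0.2],[[-64,-30,120],[0,0,0],0.2]]'
python3 - <<'E'
from h import *
im,c=shot("wrist","w1.png")
c0=cam("wrist",None)
for nm,lo,hi,z in(("green",(40,90,40),(85,255,255),.052),("red",(0,200,90),(4,255,255),.055)):
    b,m=blobs(im,lo,hi,60)
    for ce,s in b: print(nm,ce,s,onz(c,ce,z).round(4), onz(c,ce,0).round(4))
st=bot.read_state(); print(np.round(st["position"],4))
E
```

```text
time_s: 0.57
position: [0.5899, -0.064, 0.0968]
tcp_rot: [[0.003, 1.0, -0.012], [1.0, -0.002, 0.004], [0.004, -0.012, -1.0]]
force: [0.0, 0.6, -0.7]
opening: 0.811
green [384.4  68.4] [350, 32, 69, 73, 3877] [0.6488 0.0428 0.052 ] [0.663  0.0497 0.    ]
green [201.9  71.3] [168, 36, 69, 71, 3802] [0.542  0.0416 0.052 ] [0.5294 0.0481 0.    ]
green [33.4 97.5] [0, 64, 72, 67, 3892] [0.4389 0.0271 0.052 ] [0.4006 0.0301 0.    ]
green [281.6 239.3] [164, 213, 166, 57, 2835] [ 0.5887 -0.0637  0.052 ] [ 0.5878 -0.0835  0.    ]
green [330.3 263.2] [327, 235, 7, 59, 172] [ 0.6223 -0.0812  0.052 ] [ 0.6299 -0.1054  0.    ]
green [324.8 340.4] [322, 324, 6, 32, 91] [ 0.6208 -0.1441  0.052 ] [ 0.6279 -0.184   0.    ]
red [135.7 252.3] [109, 237, 46, 29, 590] [ 0.4894 -0.0724  0.055 ] [ 0.4618 -0.0959  0.    ]
[ 0.5921 -0.0637  0.0995]
```

View pics/w1.png

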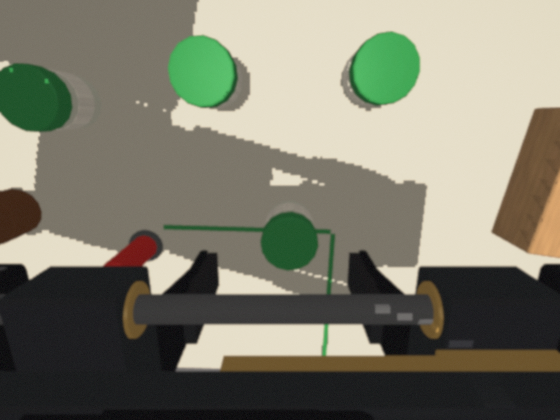

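Jar D's cap is at (290,241), inside the fingers' path. The tape corner is near (331,232) and the post foot near (146,245). I descend, grip and lift.

```bash
python3 - <<'E'
from h import *
c=cam("wrist")
for p in((165,227),(250,229),(331,232),(328,290),(324,352),(146,245)): print(p,onz(c,p,0).round(4))
print(onz(c,(290,241),.052))
E
python3 -m jog '[[[0,2,25],[0,0,0],0.2],[[0,2,50],[0,0,0],0.2],[[0,2,69],[0,0,0],0.2],[[0,2,69],[0,0,0],0.2],[[0,2,69],[0,0,0],0.6],[[0,2,69],[0,0,0],0.9],[[0,2,69],[0,0,0],0.9],[[0,2,69],[0,0,0],0.9],[[0,2,69],[0,0,0],0.9],[[0,2,69],[0,0,0],0.9]]'
python3 -m jog '[[[0,0,-20],[0,0,0],0.9],[[0,0,-50],[0,0,0],0.9],[[0,0,-80],[0,0,0],0.9],[[0,0,-100],[0,0,0],0.9],[[0,0,-100],[0,0,0],0.9]]'
```

```text
(165, 227) [ 0.4913 -0.0734  0.    ]
(250, 229) [ 0.5635 -0.075   0.    ]
(331, 232) [ 0.6323 -0.0775  0.    ]
(328, 290) [ 0.632  -0.1327  0.    ]
(324, 352) [ 0.6307 -0.1991  0.    ]
(146, 245) [ 0.4731 -0.0899  0.    ]
[ 0.596751   -0.06571588  0.052     ]
time_s: 1.45
position: [0.5973, -0.064, 0.0346]
tcp_rot: [[-0.0, 1.0, 0.001], [1.0, 0.0, -0.0], [-0.0, 0.001, -1.0]]
force: [0.4, 0.4, 4.5]
opening: 0.45
time_s: 1.87
position: [0.6002, -0.0648, 0.1385]
tcp_rot: [[-0.0, 1.0, 0.009], [1.0, 0.0, -0.003], [-0.003, 0.009, -1.0]]
force: [0.6, -0.6, -0.2]
opening: 0.45
```

```bash
python3 -m jog '[[[25,-10,-10],[0,0,0],0.9],[[55,-20,-20],[0,0,0],0.9],[[85,-30,-30],[0,0,0],0.9],[[115,-50,-40],[0,0,0],0.9],[[145,-65,-50],[0,0,0],0.9],[[175,-80,-60],[0,0,0],0.9],[[205,-87,-60],[0,0,0],0.9],[[205,-87,-60],[0,0,0],0.9],[[205,-87,-60],[0,0,0],0.9]]'
cat >> h.py <<'E'
def traylook(f=None,name="wrist"):
    im,c=shot(name,f)
    h=cv2.cvtColor(im,cv2.COLOR_RGB2HSV)
    m=cv2.inRange(h,np.array((100,130,40)),np.array((130,255,255)))
    m=cv2.morphologyEx(m,cv2.MORPH_CLOSE,np.ones((5,5)))
    return im,c,m
E
python3 - <<'E'
from h import *
im,c,m=traylook("w2.png")
b,_=blobs(im,(20,130,90),(33,255,255),40); print("yel",[(x[0],x[1],onz(c,x[0],.014).round(4)) for x in b])
n=max(cv2.findContours(m,0,2)[0],key=cv2.contourArea)
q=cv2.boxPoints(cv2.minAreaRect(cv2.convexHull(n))); print(q.round(0))
for p in q: print(p.round(0),onz(c,p,.028).round(4))
print(bot.read_state()["position"],bot.read_state()["opening"])
E
```

```text
time_s: 2.62
position: [0.5088, 0.1423, 0.193]
tcp_rot: [[-0.003, 1.0, -0.001], [1.0, 0.003, -0.0], [-0.0, -0.001, -1.0]]
force: [0.8, -0.8, -0.8]
opening: 0.456
yel [(array([357. ,  93.1]), [345, 56, 25, 76, 439], array([0.5809, 0.2445, 0.014 ])), (array([315.5, 357. ]), [286, 356, 60, 3, 64], array([ 0.5507, -0.0666,  0.014 ]))]
[[192. 134.]
 [228. -24.]
 [381.  11.]
 [345. 169.]]
[192. 134.] [0.4201 0.2053 0.028 ]
[228. -24.] [0.4611 0.3371 0.028 ]
[381.  11.] [0.5944 0.3112 0.028 ]
[345. 169.] [0.5708 0.1719 0.028 ]
[0.50950931 0.1412782  0.1929466 ] 0.453706818142086
```

View pics/w2.png

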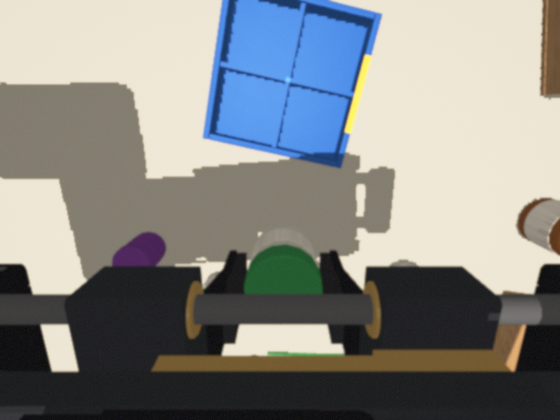

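The tray is clear in this view: divider cross (288,79), rim corners (205,136), (342,166), (381,14), tag at right around (357,93). The jar is held, with its cap at (283,270).

```bash
python3 - <<'E'
from h import *
c=cam("wrist")
C=onz(c,(288,79),.025); a,b,d=[onz(c,p,.028) for p in((205,136),(342,166),(381,14))]
print(C,a,b,d, (a+d)/2)
for v in(b-a,d-b): print(np.linalg.norm(v),np.degrees(np.arctan2(v[1],v[0])))
th=np.radians(-(0)+np.degrees(np.arctan2((b-a)[1],(b-a)[0]))); th=(th+np.arctan2((d-b)[1],(d-b)[0])-np.pi/2)/2
print(np.degrees(th)); R=np.array([[np.cos(th),-np.sin(th)],[np.sin(th),np.cos(th)]]); C=((a+d)/2+C)/2
for s in((1,1),(1,-1),(-1,1),(-1,-1)): print(s,(C[:2]+R@(np.array(s)*.033)).round(4))
E
```

```text
[0.51394656 0.25475162 0.025     ] [0.43333305 0.20259482 0.028     ] [0.56858432 0.17379267 0.028     ] [0.59553201 0.30785917 0.028     ] [0.51443253 0.255227   0.028     ]
0.13828401688979786 -12.021727417979216
0.13674796500130498 78.63485445887487
-11.693436479552174
(1, 1) [0.5532 0.2806]
(1, -1) [0.5398 0.216 ]
(-1, 1) [0.4886 0.294 ]
(-1, -1) [0.4752 0.2294]
```

```bash
python3 -m jog '[[[35,11,0],[0,0,4],0.9],[[70,22,0],[0,0,8],0.9],[[105,33,10],[0,0,12],0.9],[[139,43,40],[0,0,12],0.9],[[139,43,70],[0,0,12],0.9],[[139,43,100],[0,0,12],0.9],[[139,43,130],[0,0,12],0.9],[[139,43,145],[0,0,12],0.9],[[139,43,150],[0,0,12],0.9],[[139,43,154],[0,0,12],0.9],[[139,43,155],[0,0,12],0.9]]'
python3 -m jog '[[[0,0,0],[0,0,0],0.9],[[0,0,0],[0,0,0],0.9]]'
```

```text
time_s: 3.58
position: [0.5538, 0.2791, 0.0383]
tcp_rot: [[0.209, 0.978, 0.0], [0.978, -0.209, -0.0], [-0.0, 0.0, -1.0]]
force: [0.4, -0.6, 0.3]
opening: 0.447
time_s: 3.75
position: [0.5543, 0.28, 0.0399]
tcp_rot: [[0.208, 0.978, 0.003], [0.978, -0.208, 0.001], [0.001, 0.003, -1.0]]
force: [-0.8, -0.0, -0.3]
opening: 0.449
```

```bash
python3 -m jog '[[[0,0,2],[0,0,0],0.9],[[0,0,2],[0,0,0],0.43],[[0,0,2],[0,0,0],0.43],[[0,0,2],[0,0,0],0.43],[[0,0,-25],[0,0,0],0.43],[[0,0,-60],[0,0,0],0.43],[[0,0,-90],[0,0,0],0.2]]'
python3 -m jog '[[[-35,6,0],[0,0,-4],0.2],[[-75,12,0],[0,0,-8],0.2],[[-115,20,0],[0,0,-12],0.2],[[-155,26,0],[0,0,-12],0.2],[[-195,34,0],[0,0,-12],0.2],[[-235,40,0],[0,0,-12],0.2],[[-235,40,0],[0,0,-12],0.2],[[-235,40,0],[0,0,-12],0.2]]'
cat >> h.py <<'E'
def caps(im,c,z=.052):
    b,m=blobs(im,(40,90,40),(85,255,255),60)
    m=cv2.morphologyEx(m,cv2.MORPH_OPEN,np.ones((9,9)))
    n,l,s,ce=cv2.connectedComponentsWithStats(m)
    for i in range(1,n):
        if s[i][4]>100: print("cap",ce[i].round(0),s[i][2:],onz(c,ce[i],z).round(4))
E
python3 - <<'E'
from h import *
im,c=shot("wrist","w3.png"); caps(im,c)
im,c=shot("scene","s3.png"); b,_=blobs(im,(40,90,40),(85,255,255),60)
for ce,s in b: print(ce,s,onz(c,ce,.052).round(3),onz(c,ce,.055).round(3))
E
```

```text
time_s: 4.33
position: [0.5526, 0.28, 0.1295]
tcp_rot: [[0.208, 0.978, -0.001], [0.978, -0.208, -0.0], [-0.0, -0.001, -1.0]]
force: [0.3, 0.5, 0.8]
opening: 0.592
time_s: 5.0
position: [0.5435, 0.0396, 0.1288]
tcp_rot: [[0.005, 1.0, 0.0], [1.0, -0.005, 0.0], [0.0, 0.0, -1.0]]
force: [-0.3, -0.5, 0.6]
opening: 0.802
cap [419. 217.] [  54   48 2072] [0.6477 0.045  0.052 ]
cap [280. 220.] [  49   49 1932] [0.5415 0.0433 0.052 ]
cap [146. 237.] [  53   48 2026] [0.4366 0.0295 0.052 ]
[340.3 235.6] [334, 230, 13, 12, 121] [0.437 0.03  0.052] [0.438 0.032 0.055]
[314.5 254.9] [309, 249, 12, 13, 131] [0.544 0.046 0.052] [0.545 0.047 0.055]
[284.1 271.9] [278, 266, 13, 13, 139] [0.652 0.046 0.052] [0.653 0.048 0.055]
[361.  317.4] [354, 311, 15, 14, 172] [0.554 0.278 0.052] [0.555 0.279 0.055]
```

```bash
python3 -m jog '[[[3,-1,35],[0,0,0],0.2],[[3,-1,70],[0,0,0],0.2],[[3,-1,95],[0,0,0],0.2],[[3,-1,95],[0,0,0],0.2],[[3,-1,95],[0,0,0],0.9],[[3,-1,95],[0,0,0],0.9],[[3,-1,95],[0,0,0],0.9],[[3,-1,95],[0,0,0],0.9],[[3,-1,95],[0,0,0],0.9],[[3,-1,60],[0,0,0],0.9],[[3,-1,20],[0,0,0],0.9],[[3,-1,0],[0,0,0],0.9]]'
python3 -m jog '[[[35,0,0],[0,0,4],0.9],[[70,-1,0],[0,0,8],0.9],[[105,-2,0],[0,0,12],0.9],[[140,-2,0],[0,0,12],0.9],[[172,-3,0],[0,0,12],0.9],[[172,-3,20],[0,0,12],0.9],[[172,-3,50],[0,0,12],0.9],[[172,-3,75],[0,0,12],0.9],[[172,-3,85],[0,0,12],0.9],[[172,-3,90],[0,0,12],0.9],[[172,-3,90],[0,0,12],0.9],[[172,-3,90],[0,0,12],0.9]]'
```

```text
time_s: 6.1
position: [0.544, 0.0446, 0.1323]
tcp_rot: [[0.0, 1.0, 0.005], [1.0, -0.0, -0.001], [-0.001, 0.005, -1.0]]
force: [0.5, 0.0, 0.3]
opening: 0.275
time_s: 7.1
position: [0.5402, 0.2168, 0.0396]
tcp_rot: [[0.208, 0.978, 0.002], [0.978, -0.208, 0.0], [0.001, 0.002, -1.0]]
force: [0.3, 0.3, 0.7]
opening: 0.1
```

```bash
python3 -m jog '[[[0,0,-30],[0,0,0],0.4],[[0,0,-60],[0,0,0],0.4],[[0,0,-90],[0,0,0],0.2],[[0,0,-90],[0,0,0],0.2]]'
python3 - <<'E'
from h import *
im,c=shot("scene","s4.png")
im2,c2=shot("side","d4.png")
for i,cc in((im,c),(im2,c2)):
  b,_=blobs(i,(40,90,40),(85,255,255),30)
  for ce,s in b: print(ce,s,onz(cc,ce,.052).round(3))
cv2.imwrite("pics/c4.png",np.hstack([cv2.resize(im[180:360,240:440],(400,360)),cv2.resize(im2[130:310,140:340],(400,360))])[:,:,::-1])
E
```

```text
time_s: 7.43
position: [0.5443, 0.2178, 0.1361]
tcp_rot: [[0.208, 0.978, 0.015], [0.978, -0.208, 0.003], [0.006, 0.014, -1.0]]
force: [1.6, -0.3, 0.3]
opening: 0.317
[194.5 131.1] [190, 129, 10, 5, 37] [ 0.604 -0.645  0.052]
[340.3 235.7] [335, 230, 12, 13, 122] [0.437 0.031 0.052]
[315.5 254.2] [310, 248, 12, 13, 132] [0.54  0.045 0.052]
[284.  271.9] [278, 266, 13, 13, 140] [0.652 0.046 0.052]
[361.  317.2] [354, 310, 15, 15, 175] [0.554 0.278 0.052]
[193.8 156.2] [188, 152, 14, 12, 95] [0.551 0.278 0.052]
[270.4 187.4] [264, 182, 14, 14, 132] [0.647 0.039 0.052]
[235.5 205.6] [228, 200, 16, 12, 144] [0.535 0.039 0.052]
[204.2 226.8] [197, 221, 16, 14, 157] [0.433 0.024 0.052]
[279.8 239.3] [248, 229, 59, 25, 113] [ 0.556 -0.122  0.052]
[447.5 327.3] [440, 322, 16, 12, 149] [ 0.687 -0.535  0.052]
```

View pics/c4.png

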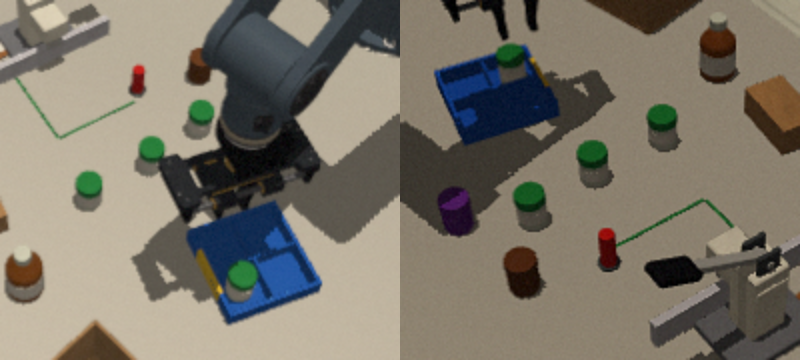

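Scene crop: jar B is still upright at about (315,254) in the full image. I lifted before the jaws had shut. I retry with more closing time.

```bash
python3 -m jog '[[[-40,8,0],[0,0,-4],0.2],[[-80,16,0],[0,0,-8],0.2],[[-120,26,0],[0,0,-12],0.2],[[-169,37,0],[0,0,-12],0.2],[[-169,37,0],[0,0,-12],0.2],[[-169,37,30],[0,0,-12],0.2],[[-169,37,60],[0,0,-12],0.2],[[-169,37,95],[0,0,-12],0.2],[[-169,37,95],[0,0,-12],0.2]]'
python3 -m jog '[[[0,0,0],[0,0,0],0.9],[[0,0,0],[0,0,0],0.9],[[0,0,0],[0,0,0],0.9],[[0,0,0],[0,0,0],0.9],[[0,0,0],[0,0,0],0.9],[[0,0,0],[0,0,0],0.9],[[0,0,0],[0,0,0],0.9],[[0,0,-30],[0,0,0],0.9],[[0,0,-60],[0,0,0],0.9],[[0,0,-95],[0,0,0],0.9]]'
```

```text
time_s: 8.28
position: [0.5348, 0.0443, 0.027]
tcp_rot: [[0.001, 1.0, -0.015], [1.0, -0.001, 0.002], [0.002, -0.015, -1.0]]
force: [-1.6, 0.6, -0.6]
opening: 0.799
time_s: 9.12
position: [0.5391, 0.044, 0.1288]
tcp_rot: [[0.0, 1.0, -0.003], [1.0, -0.0, 0.0], [0.0, -0.003, -1.0]]
force: [-0.2, 0.1, -0.9]
opening: 0.45
```

```bash
python3 -m jog '[[[35,0,0],[0,0,4],0.9],[[70,0,0],[0,0,8],0.9],[[105,0,0],[0,0,12],0.9],[[140,0,0],[0,0,12],0.9],[[172,0,0],[0,0,12],0.9],[[172,0,20],[0,0,12],0.9],[[172,0,50],[0,0,12],0.9],[[172,0,75],[0,0,12],0.9],[[172,0,85],[0,0,12],0.9],[[172,0,91],[0,0,12],0.9],[[172,0,91],[0,0,12],0.9],[[172,0,91],[0,0,12],0.9]]'
python3 -m jog '[[[0,0,1],[0,0,0],0.9],[[0,0,1],[0,0,0],0.43],[[0,0,1],[0,0,0],0.43],[[0,0,1],[0,0,0],0.43],[[0,0,1],[0,0,0],0.43],[[0,0,-25],[0,0,0],0.43],[[0,0,-60],[0,0,0],0.43],[[0,0,-90],[0,0,0],0.2],[[0,0,-90],[0,0,0],0.2]]'
python3 - <<'E'
from h import *
im,c=shot("scene","s5.png"); caps(im,c)
b,_=blobs(im,(40,90,40),(85,255,255),60)
for ce,s in b: print(ce,s,onz(c,ce,.055).round(3))
st=bot.read_state(); print(np.round(st["position"],4))
E
```

```text
time_s: 10.12
position: [0.541, 0.2158, 0.0382]
tcp_rot: [[0.208, 0.978, 0.001], [0.978, -0.208, 0.0], [0.001, 0.001, -1.0]]
force: [-0.4, 0.3, -0.7]
opening: 0.457
time_s: 10.87
position: [0.5445, 0.2168, 0.1335]
tcp_rot: [[0.208, 0.978, 0.012], [0.978, -0.208, 0.002], [0.005, 0.011, -1.0]]
force: [-0.2, 1.0, -0.2]
opening: 0.653
cap [284. 272.] [ 11  10 108] [0.6518 0.0452 0.052 ]
cap [350. 298.] [ 11  12 128] [0.5422 0.2146 0.052 ]
cap [361. 317.] [ 12  12 140] [0.555  0.2779 0.052 ]
[340.2 235.7] [335, 230, 12, 13, 122] [0.439 0.032 0.055]
[284.1 271.8] [278, 266, 13, 13, 138] [0.653 0.047 0.055]
[350.  297.4] [343, 291, 15, 14, 160] [0.543 0.215 0.055]
[360.9 317.2] [354, 310, 15, 15, 177] [0.555 0.279 0.055]
[0.543  0.2165 0.1311]
```

```bash
python3 -m jog '[[[-35,-10,0],[0,0,-4],0.2],[[-75,-20,0],[0,0,-8],0.2],[[-115,-32,0],[0,0,-12],0.2],[[-155,-48,0],[0,0,-12],0.2],[[-204,-63,0],[0,0,-12],0.2],[[-204,-63,0],[0,0,-12],0.2],[[-204,-63,0],[0,0,-12],0.2],[[-204,-63,30],[0,0,-12],0.2]]'
python3 - <<'E'
from h import *
im,c=shot("wrist","w6.png"); caps(im,c); print(np.round(bot.read_state()["position"],4))
E
```

```text
time_s: 11.58
position: [0.4402, 0.0285, 0.1001]
tcp_rot: [[0.002, 1.0, 0.01], [1.0, -0.002, -0.002], [-0.002, 0.01, -1.0]]
force: [1.9, 0.6, 0.6]
opening: 0.803
cap [554. 215.] [ 12  34 343] [0.625  0.0442 0.052 ]
cap [273. 236.] [  55   55 2428] [0.4342 0.0295 0.052 ]
[0.4362 0.0295 0.0939]
```

```bash
python3 -m jog '[[[0,-1,30],[0,0,0],0.2],[[0,-1,62],[0,0,0],0.2],[[0,-1,62],[0,0,0],0.9],[[0,-1,62],[0,0,0],0.9],[[0,-1,62],[0,0,0],0.9],[[0,-1,62],[0,0,0],0.9],[[0,-1,62],[0,0,0],0.9],[[0,-1,62],[0,0,0],0.9],[[0,-1,62],[0,0,0],0.9],[[0,-1,62],[0,0,0],0.9]]'
python3 -m jog '[[[0,0,-30],[0,0,0],0.9],[[0,0,-60],[0,0,0],0.9],[[0,0,-95],[0,0,0],0.9],[[35,7,-95],[0,0,4],0.9],[[70,14,-95],[0,0,8],0.9],[[105,21,-95],[0,0,12],0.9],[[140,28,-95],[0,0,12],0.9],[[180,35,-95],[0,0,12],0.9],[[220,42,-95],[0,0,12],0.9],[[264,52,-95],[0,0,12],0.9],[[264,52,-95],[0,0,12],0.9],[[264,52,-95],[0,0,12],0.9]]'
```

```text
time_s: 12.47
position: [0.4363, 0.0294, 0.0373]
tcp_rot: [[0.0, 1.0, 0.004], [1.0, -0.0, -0.0], [-0.0, 0.004, -1.0]]
force: [-0.5, 1.3, 8.3]
opening: 0.454
time_s: 13.47
position: [0.4876, 0.2958, 0.1314]
tcp_rot: [[0.204, 0.979, 0.003], [0.979, -0.204, 0.001], [0.001, 0.002, -1.0]]
force: [-0.7, -0.4, 0.2]
opening: 0.449
```

```bash
python3 -m jog '[[[-1,1,30],[0,0,0],0.9],[[-1,1,60],[0,0,0],0.9],[[-1,1,80],[0,0,0],0.9],[[-1,1,88],[0,0,0],0.9],[[-1,1,91],[0,0,0],0.9],[[-1,1,91],[0,0,0],0.9],[[-1,1,91],[0,0,0],0.9]]'
python3 -m jog '[[[0,0,1],[0,0,0],0.43],[[0,0,1],[0,0,0],0.43],[[0,0,1],[0,0,0],0.43],[[0,0,1],[0,0,0],0.43],[[0,0,-25],[0,0,0],0.43],[[0,0,-60],[0,0,0],0.43],[[0,0,-90],[0,0,0],0.3],[[0,0,-90],[0,0,0],0.2]]'
python3 - <<'E'
from h import *
im,c=shot("scene","s7.png")
b,_=blobs(im,(40,90,40),(85,255,255),60)
for ce,s in b: print(ce,s,onz(c,ce,.055).round(3))
st=bot.read_state(); print(np.round(st["position"],4))
E
```

```text
time_s: 14.05
position: [0.4883, 0.2912, 0.0406]
tcp_rot: [[0.209, 0.978, 0.001], [0.978, -0.209, 0.0], [0.0, 0.001, -1.0]]
force: [1.0, 0.6, 0.2]
opening: 0.447
time_s: 14.72
position: [0.4919, 0.2938, 0.1352]
tcp_rot: [[0.208, 0.978, 0.011], [0.978, -0.208, 0.004], [0.006, 0.01, -1.0]]
force: [0.8, 0.0, 0.6]
opening: 0.653
[284.  271.9] [278, 266, 13, 13, 140] [0.653 0.048 0.055]
[350.1 297.4] [343, 291, 15, 14, 158] [0.543 0.216 0.055]
[382.1 309.1] [375, 302, 15, 15, 169] [0.491 0.291 0.055]
[360.9 317.4] [354, 311, 15, 14, 167] [0.556 0.279 0.055]
[0.4905 0.2933 0.1329]
```

```bash
python3 -m jog '[[[-25,25,0],[0,0,-4],0.2],[[-50,50,0],[0,0,-8],0.2],[[-75,75,0],[0,0,-12],0.2],[[-100,100,0],[0,0,-12],0.2],[[-128,127,0],[0,0,-12],0.2],[[-155,155,0],[0,0,-12],0.2],[[-182,182,0],[0,0,-12],0.2],[[-208,207,0],[0,0,-12],0.2],[[-208,207,20],[0,0,-12],0.2],[[-208,207,30],[0,0,-12],0.2],[[-208,207,30],[0,0,-12],0.2]]'
python3 - <<'E'
from h import *
im,c=shot("wrist","w8.png"); caps(im,c); print(np.round(bot.read_state()["position"],4))
E
```

```text
time_s: 15.68
position: [0.6435, 0.0459, 0.0952]
tcp_rot: [[0.001, 1.0, -0.01], [1.0, -0.001, 0.001], [0.001, -0.01, -1.0]]
force: [-1.0, 0.4, -0.3]
opening: 0.801
cap [293. 242.] [  55   56 2517] [0.65  0.045 0.052]
[0.6441 0.0466 0.0966]
```

```bash
python3 -m jog '[[[-1,3,30],[0,0,0],0.2],[[-1,3,64],[0,0,0],0.2],[[-1,3,64],[0,0,0],0.9],[[-1,3,64],[0,0,0],0.9],[[-1,3,64],[0,0,0],0.9],[[-1,3,64],[0,0,0],0.9],[[-1,3,64],[0,0,0],0.9],[[-1,3,64],[0,0,0],0.9],[[-1,3,64],[0,0,0],0.9],[[-1,3,64],[0,0,0],0.9]]'
python3 -m jog '[[[0,0,-30],[0,0,0],0.9],[[0,0,-60],[0,0,0],0.9],[[0,0,-95],[0,0,0],0.9],[[27,-25,-95],[0,0,4],0.9],[[54,-50,-95],[0,0,8],0.9],[[81,-75,-95],[0,0,12],0.9],[[108,-100,-95],[0,0,12],0.9],[[135,-125,-95],[0,0,12],0.9],[[162,-150,-95],[0,0,12],0.9],[[184,-173,-95],[0,0,12],0.9],[[184,-173,-95],[0,0,12],0.9],[[184,-173,-95],[0,0,12],0.9]]'
```

```text
time_s: 16.57
position: [0.6514, 0.0449, 0.0377]
tcp_rot: [[0.0, 1.0, 0.003], [1.0, -0.0, 0.0], [0.0, 0.003, -1.0]]
force: [-0.4, 1.9, 7.5]
opening: 0.449
time_s: 17.57
position: [0.4758, 0.2298, 0.131]
tcp_rot: [[0.205, 0.979, -0.0], [0.979, -0.205, -0.0], [-0.0, -0.0, -1.0]]
force: [0.5, -0.2, 0.1]
opening: 0.452
```

```bash
python3 -m jog '[[[0,0,30],[0,0,0],0.9],[[0,0,60],[0,0,0],0.9],[[0,0,80],[0,0,0],0.9],[[0,0,88],[0,0,0],0.9],[[0,0,91],[0,0,0],0.9],[[0,0,91],[0,0,0],0.9],[[0,0,92],[0,0,0],0.43],[[0,0,92],[0,0,0],0.43],[[0,0,92],[0,0,0],0.43],[[0,0,92],[0,0,0],0.43],[[0,0,65],[0,0,0],0.43],[[0,0,30],[0,0,0],0.43]]'
python3 -m jog '[[[0,0,-60],[0,0,0],0.4],[[-40,0,-90],[0,0,-4],0.4],[[-80,0,-90],[0,0,-8],0.4],[[-90,0,-100],[0,0,-12],0.4],[[-90,0,-100],[0,0,-12],0.4],[[-90,0,-100],[0,0,-12],0.4]]'
python3 - <<'E'
from h import *
im,c=shot("wrist","w9.png"); caps(im,c,.055)
im,c=shot("scene","s9.png")
b,_=blobs(im,(40,90,40),(85,255,255),60)
for ce,s in b: print(ce,s,onz(c,ce,.055).round(3))
st=bot.read_state(); print(np.round(st["position"],4))
E
```

```text
time_s: 18.57
position: [0.4752, 0.228, 0.0988]
tcp_rot: [[0.208, 0.978, -0.007], [0.978, -0.208, -0.002], [-0.003, -0.006, -1.0]]
force: [1.0, -0.1, 0.6]
opening: 0.569
time_s: 19.07
position: [0.4591, 0.1399, 0.2016]
tcp_rot: [[0.003, 1.0, 0.003], [1.0, -0.003, 0.001], [0.001, 0.003, -1.0]]
force: [1.2, 0.5, -0.3]
opening: 0.596
cap [316.  31.] [  45   52 1898] [0.4878 0.2888 0.055 ]
cap [391.  46.] [  48   51 1926] [0.5522 0.2771 0.055 ]
cap [303. 109.] [  42   43 1481] [0.4783 0.2262 0.055 ]
cap [371. 123.] [  43   43 1513] [0.5401 0.2141 0.055 ]
[370.5 290.1] [364, 284, 14, 14, 155] [0.481 0.228 0.055]
[350.1 297.3] [343, 291, 15, 14, 161] [0.543 0.215 0.055]
[382.2 308.9] [375, 302, 15, 15, 169] [0.491 0.291 0.055]
[360.9 317.4] [354, 311, 15, 14, 173] [0.556 0.279 0.055]
[0.4586 0.1411 0.2003]
```

View pics/w9.png

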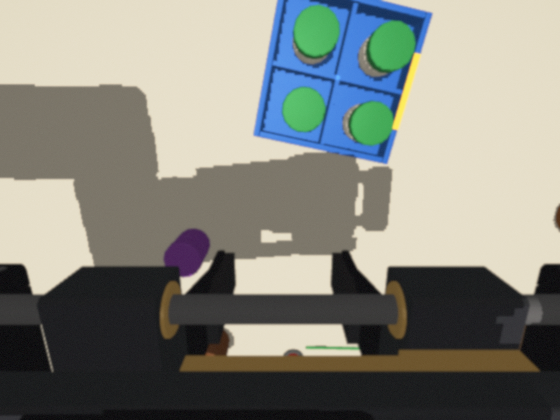

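All four jars stand in their compartments, caps at (316,31), (391,46), (303,109) and (371,123). Next I go behind the tray on its +y side.

```bash
python3 -m jog '[[[30,8,0],[0,0,0],0],[[60,16,0],[0,0,0],0],[[90,24,0],[0,0,0],0],[[120,32,0],[0,0,0],0],[[150,40,0],[0,0,0],0],[[180,48,0],[0,0,0],0],[[210,56,0],[0,0,0],0],[[240,57,0],[0,0,0],0],[[240,57,0],[0,0,0],0],[[240,57,30],[0,0,0],0],[[240,57,60],[0,0,0],0],[[240,57,90],[0,0,0],0]]'
python3 -m jog '[[[0,0,30],[0,0,0],0],[[0,0,60],[0,0,0],0],[[0,0,85],[0,0,0],0],[[0,0,97],[0,0,0],0],[[0,0,97],[0,0,0],0]]'
```

```text
time_s: 20.17
position: [0.5146, 0.3819, 0.1086]
tcp_rot: [[-0.002, 1.0, -0.0], [1.0, 0.002, -0.0], [-0.0, -0.0, -1.0]]
force: [0.3, 0.6, -0.5]
opening: 0.998
time_s: 20.58
position: [0.5123, 0.3798, 0.0093]
tcp_rot: [[-0.001, 1.0, -0.008], [1.0, 0.001, -0.004], [-0.004, -0.008, -1.0]]
force: [-0.2, 0.1, -0.5]
opening: 1.0
```

```bash
python3 -m jog '[[[-8,0,0],[0,0,0],0],[[-16,0,0],[0,0,0],0],[[-24,0,0],[0,0,0],0],[[-30,0,0],[0,0,0],0],[[-36,0,0],[0,0,0],0],[[-42,0,0],[0,0,0],0],[[-48,0,0],[0,0,0],0],[[-54,0,0],[0,0,0],0],[[-60,0,0],[0,0,0],0],[[-66,0,0],[0,0,0],0],[[-72,0,0],[0,0,0],0],[[-78,0,0],[0,0,0],0]]'
python3 -m jog '[[[-7,0,0],[0,0,0],0],[[-14,0,0],[0,0,0],0],[[-21,0,0],[0,0,0],0],[[-28,0,0],[0,0,0],0],[[-35,0,0],[0,0,0],0],[[-42,0,0],[0,0,0],0],[[-49,0,0],[0,0,0],0],[[-56,0,0],[0,0,0],0],[[-63,0,0],[0,0,0],0],[[-70,0,0],[0,0,0],0],[[-77,0,0],[0,0,0],0],[[-84,0,0],[0,0,0],0]]'
cat >> h.py <<'E'
def look(f):
    for n in("scene","side"):
        im,c=shot(n,n[0:2]+f)
        b,_=blobs(im,(40,90,40),(85,255,255),60)
        P=[onz(c,ce,.053)[:2] for ce,s in b if s[2]<20 and s[3]<20 and ce[1]>140 and ce[1]<320]
        print(n,np.round(P,3).tolist(),"mean",np.mean(P,0).round(4))
        b,_=blobs(im,(20,130,80),(33,255,255),25)
        print(" yel",[(ce.tolist(),onz(c,ce,.018).round(3)[:2].tolist()) for ce,s in b])
E
python3 - <<'E'
from h import *
look("10.png")
E
```

```text
time_s: 21.58
position: [0.5154, 0.3021, 0.0134]
tcp_rot: [[-0.0, 1.0, -0.0], [1.0, 0.0, -0.0], [-0.0, -0.0, -1.0]]
force: [-1.1, 3.3, 0.7]
opening: 0.999
time_s: 22.58
position: [0.5155, 0.218, 0.0135]
tcp_rot: [[-0.0, 1.0, -0.0], [1.0, 0.0, -0.0], [-0.0, -0.0, -1.0]]
force: [-0.3, 2.8, -1.3]
opening: 0.998
scene [[0.5, 0.103], [0.563, 0.104]] mean [0.5315 0.1037]
 yel [([318.0, 291.0], [0.593, 0.136])]
side [[0.561, 0.1], [0.496, 0.098]] mean [0.5281 0.0988]
 yel [([230.5, 179.8], [0.598, 0.163])]
```

```bash
python3 -m jog '[[[-7,0,0],[0,0,0],0],[[-14,0,0],[0,0,0],0],[[-21,0,0],[0,0,0],0],[[-28,0,0],[0,0,0],0],[[-35,0,0],[0,0,0],0],[[-42,0,0],[0,0,0],0],[[-49,0,0],[0,0,0],0],[[-56,0,0],[0,0,0],0],[[-63,0,0],[0,0,0],0],[[-70,0,0],[0,0,0],0],[[-77,0,0],[0,0,0],0],[[-84,0,0],[0,0,0],0]]'
python3 -m jog '[[[-6,0,0],[0,0,0],0],[[-12,0,0],[0,0,0],0],[[-18,0,0],[0,0,0],0],[[-24,0,0],[0,0,0],0],[[-30,0,0],[0,0,0],0],[[-36,0,0],[0,0,0],0],[[-42,0,0],[0,0,0],0],[[-42,0,0],[0,0,0],0]]'
python3 - <<'E'
from h import *
look("11.png")
a,b=cv2.imread("pics/sc11.png"),cv2.imread("pics/si11.png")
cv2.imwrite("pics/c11.png",np.hstack([cv2.resize(a[170:350,220:420],(400,360)),cv2.resize(b[130:310,170:370],(400,360))]))
E
```

```text
time_s: 23.68
position: [0.5156, 0.1341, 0.0137]
tcp_rot: [[0.0, 1.0, 0.0], [1.0, -0.0, 0.0], [0.0, 0.0, -1.0]]
force: [-0.3, 4.9, 3.1]
opening: 1.001
time_s: 24.35
position: [0.5154, 0.0911, 0.0133]
tcp_rot: [[0.0, 1.0, -0.001], [1.0, -0.0, -0.001], [-0.001, -0.001, -1.0]]
force: [0.2, 0.2, -0.0]
opening: 1.001
scene [[0.499, -0.023], [0.563, -0.022]] mean [ 0.5306 -0.0223]
 yel [([294.0, 259.7], [0.592, 0.009])]
side [[0.56, -0.026], [0.496, -0.027]] mean [ 0.5276 -0.0263]
 yel [([256.6, 205.2], [0.598, 0.036])]
```

View pics/c11.png

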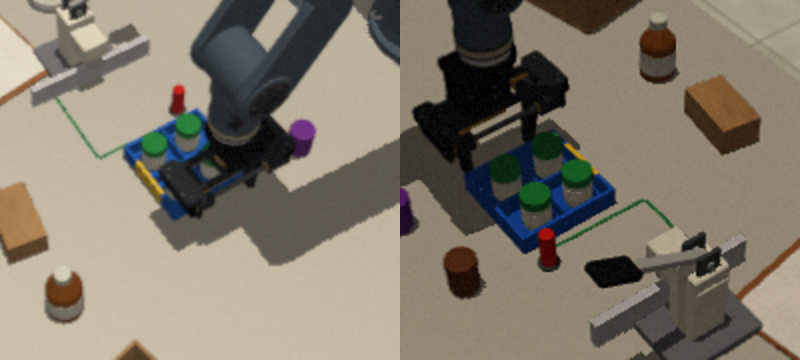

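```bash
python3 -m jog '[[[-4,0,0],[0,0,0],0],[[-8,0,0],[0,0,0],0],[[-12,0,0],[0,0,0],0],[[-15,0,0],[0,0,0],0],[[-18,0,0],[0,0,0],0],[[-20,0,0],[0,0,0],0],[[-20,0,0],[0,0,0],0]]'
python3 - <<'E'
from h import *
look("12.png")
E
python3 -m jog '[[[15,0,0],[0,0,0],0],[[15,0,0],[0,0,0],1],[[15,10,0],[0,0,0],1],[[15,20,0],[0,0,0],1],[[15,30,0],[0,0,0],1],[[15,37,0],[0,0,0],1],[[15,37,0],[0,0,0],1],[[15,37,0],[0,0,0],1],[[15,37,0],[0,0,0],1],[[15,37,0],[0,0,0],1],[[7,37,0],[0,0,0],1],[[1,37,0],[0,0,0],1]]'
```

```text
time_s: 25.03
position: [0.5155, 0.0721, 0.0135]
tcp_rot: [[0.0, 1.0, -0.0], [1.0, -0.0, -0.0], [-0.0, -0.0, -1.0]]
force: [0.2, -0.1, 0.5]
opening: 1.004
scene [[0.5, -0.042], [0.563, -0.041]] mean [ 0.5313 -0.0414]
 yel [([290.3, 255.1], [0.593, -0.011])]
side [[0.56, -0.045], [0.496, -0.046]] mean [ 0.528  -0.0452]
 yel [([260.9, 209.3], [0.598, 0.016])]
time_s: 26.13
position: [0.5521, 0.0733, 0.0135]
tcp_rot: [[-0.001, 1.0, -0.001], [1.0, 0.001, -0.0], [-0.0, -0.001, -1.0]]
force: [0.2, -0.5, -0.3]
opening: 0.247
```

```bash
python3 -m jog '[[[-2,0,0],[0,0,0],1],[[-4,0,0],[0,0,0],1],[[-4,0,0],[0,0,0],1]]'
python3 -m jog '[[[-4,7,0],[0,0,2.5],1],[[-8,14,0],[0,0,5],1],[[-12,20,0],[0,0,7.5],1],[[-17,27,0],[0,0,10],1],[[-21,33,0],[0,0,12.5],1],[[-26,39,0],[0,0,15],1]]'
python3 - <<'E'
from h import *
look("13.png")
E
```

```text
time_s: 26.38
position: [0.5522, 0.0691, 0.0135]
tcp_rot: [[0.001, 1.0, -0.001], [1.0, -0.001, -0.0], [-0.0, -0.001, -1.0]]
force: [-0.0, -0.4, -0.3]
opening: 0.041
time_s: 26.88
position: [0.5916, 0.044, 0.0134]
tcp_rot: [[0.261, 0.965, -0.0], [0.965, -0.261, 0.001], [0.0, -0.001, -1.0]]
force: [0.1, 1.6, 0.1]
opening: 0.006
scene [[0.568, -0.069]] mean [ 0.5681 -0.069 ]
 yel []
side [[0.558, -0.07], [0.497, -0.051]] mean [ 0.5275 -0.0603]
 yel [([275.0, 220.4], [0.603, -0.039])]
```

```bash
python3 -m jog '[[[-4,7,0],[0,0,2.5],1],[[-8,14,0],[0,0,5],1],[[-12,20,0],[0,0,7.5],1],[[-17,27,0],[0,0,10],1],[[-21,33,0],[0,0,12.5],1],[[-26,39,0],[0,0,15],1]]'
python3 - <<'E'
from h import *
look("14.png")
a,b=cv2.imread("pics/sc14.png"),cv2.imread("pics/si14.png")
cv2.imwrite("pics/c14.png",np.hstack([cv2.resize(a[170:320,220:370],(390,390)),cv2.resize(b[160:310,200:350],(390,390))]))
E
```

```text
time_s: 27.48
position: [0.6222, 0.009, 0.0134]
tcp_rot: [[0.501, 0.866, -0.001], [0.866, -0.501, 0.001], [0.0, -0.001, -1.0]]
force: [-0.1, 0.8, 0.7]
opening: 0.008
scene [[0.499, -0.049]] mean [ 0.4988 -0.049 ]
 yel []
side [[0.551, -0.086], [0.495, -0.059]] mean [ 0.5231 -0.0722]
 yel [([280.6, 227.1], [0.601, -0.066])]
```

View pics/c14.png

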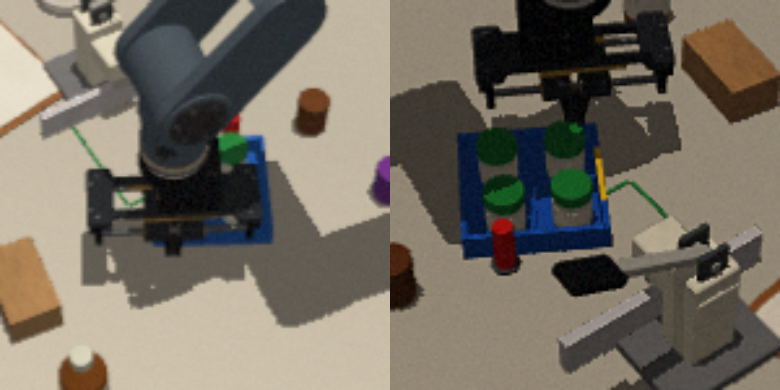

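The tray is pivoting (about 26°), but it is slipping a little along the post. I bring the finger back from the corner and push more along the face normal.

```bash
python3 -m jog '[[[4,-5,0],[0,0,0],1],[[4,-18,0],[0,0,0],1],[[0,-18,0],[0,0,0],1],[[-4,-14,0],[0,0,2.5],1],[[-8,-10,0],[0,0,5],1],[[-12,-6,0],[0,0,7.5],1],[[-16,-2,0],[0,0,10],1],[[-20,3,0],[0,0,12.5],1],[[-24,8,0],[0,0,15],1]]'
python3 - <<'E'
from h import *
look("15.png")
E
python3 -m jog '[[[-3,4,0],[0,0,2.5],1],[[-7,8,0],[0,0,5],1],[[-11,12,0],[0,0,7.5],1],[[-15,16,0],[0,0,10],1],[[-19,20,0],[0,0,12.5],1],[[-23,24,0],[0,0,15],1]]'
python3 - <<'E'
from h import *
look("16.png")
a,b=cv2.imread("pics/sc16.png"),cv2.imread("pics/si16.png")
cv2.imwrite("pics/c16.png",np.hstack([cv2.resize(a[170:320,220:370],(390,390)),cv2.resize(b[160:310,200:350],(390,390))]))
E
```

```text
time_s: 28.33
position: [0.6249, -0.0157, 0.0151]
tcp_rot: [[0.709, 0.705, 0.017], [0.705, -0.709, -0.0], [0.012, 0.012, -1.0]]
force: [11.3, 5.1, -3.3]
opening: 0.003
scene [[0.506, -0.055]] mean [ 0.506  -0.0554]
 yel []
side [[0.547, -0.015], [0.595, -0.06], [0.548, -0.105], [0.497, -0.072]] mean [ 0.5468 -0.063 ]
 yel [([287.6, 234.6], [0.599, -0.097])]
time_s: 28.93
position: [0.6365, -0.0516, 0.0183]
tcp_rot: [[0.867, 0.497, 0.041], [0.498, -0.867, -0.006], [0.032, 0.026, -0.999]]
force: [24.5, 4.9, -3.1]
opening: 0.005
scene [[0.51, -0.062]] mean [ 0.5104 -0.0624]
 yel []
side [[0.597, -0.085], [0.499, -0.069], [0.54, -0.12]] mean [ 0.5455 -0.0913]
 yel [([291.2, 243.0], [0.589, -0.125])]
```

View pics/c16.png

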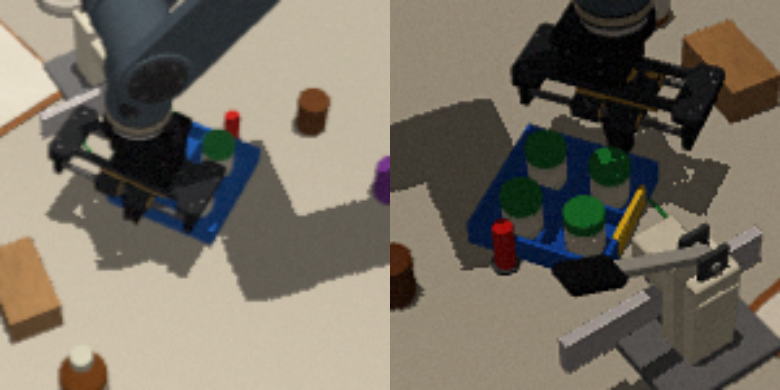

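```bash
python3 -m jog '[[[5,0,0],[0,0,0],1],[[12,0,0],[0,0,0],1],[[12,0,-30],[0,0,0],1],[[12,0,-65],[0,0,0],1],[[12,0,-100],[0,0,0],1],[[12,0,-135],[0,0,0],1]]'
python3 -m jog '[[[0,-30,-10],[0,0,-7],0],[[0,-60,-20],[0,0,-14],0],[[0,-90,-20],[0,0,-21],0],[[-5,-120,-20],[0,0,-28],0],[[-5,-150,-20],[0,0,-35],0],[[-10,-180,-20],[0,0,-42],0],[[-10,-210,-20],[0,0,-49],0],[[-15,-240,-20],[0,0,-56],0],[[-20,-270,-20],[0,0,-60],0],[[-20,-300,-20],[0,0,-60],0],[[-20,-317,-20],[0,0,-60],0],[[-20,-317,-20],[0,0,-60],0]]'
python3 - <<'E'
from h import *
look("17.png")
a,b=cv2.imread("pics/sc17.png"),cv2.imread("pics/si17.png")
cv2.imwrite("pics/c17.png",np.hstack([cv2.resize(a[190:310,230:350],(400,400),interpolation=2),cv2.resize(b[180:300,210:330],(400,400),interpolation=2)]))
E
```

```text
time_s: 29.53
position: [0.6278, -0.0431, 0.1495]
tcp_rot: [[0.865, 0.502, -0.002], [0.502, -0.865, 0.0], [-0.001, -0.001, -1.0]]
force: [1.5, 1.0, 0.5]
opening: 0.005
time_s: 30.53
position: [0.4495, 0.2233, 0.1685]
tcp_rot: [[-0.005, 1.0, -0.002], [1.0, 0.005, 0.0], [0.0, -0.002, -1.0]]
force: [-0.0, -0.1, -0.7]
opening: 0.835
scene [[0.547, -0.113], [0.513, -0.059], [0.602, -0.075], [0.565, -0.023]] mean [ 0.5568 -0.0673]
 yel [([271.3, 228.6], [0.588, -0.128])]
side [[0.563, -0.027], [0.599, -0.078], [0.51, -0.062], [0.544, -0.116]] mean [ 0.5542 -0.0708]
 yel [([292.1, 238.2], [0.601, -0.114])]
```

View pics/c17.png

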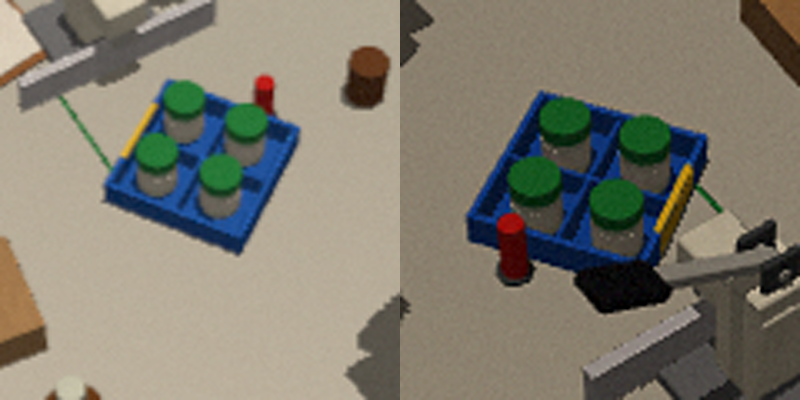

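Both views agree: the tray is at about (0.555,−0.069), turned about 56° with all jars standing, and the post touches its near face. Its trailing corner (240,250 in the left crop) is to be pushed down next.

```bash
python3 -m jog '[[[-28,21,0],[0,0,0],1],[[-56,42,0],[0,0,0],1],[[-84,63,0],[0,0,0],1],[[-112,84,0],[0,0,0],1],[[-140,105,0],[0,0,0],1],[[-165,127,10],[0,0,0],1],[[-165,127,40],[0,0,0],1],[[-165,127,70],[0,0,0],1],[[-165,127,100],[0,0,0],1],[[-165,127,130],[0,0,0],1],[[-165,127,156],[0,0,0],1],[[-165,127,156],[0,0,0],1]]'
python3 -m jog '[[[-4,0,0],[0,0,0],1],[[-9,0,0],[0,0,0],1],[[-14,1,0],[0,0,0],1],[[-19,3,0],[0,0,0],1],[[-24,6,0],[0,0,0],1],[[-30,10,0],[0,0,0],1],[[-36,14,0],[0,0,0],1],[[-42,19,0],[0,0,0],1],[[-48,24,0],[0,0,0],1]]'
python3 - <<'E'
from h import *
look("18.png")
E
```

```text
time_s: 31.63
position: [0.5763, 0.0544, 0.0075]
tcp_rot: [[0.002, 1.0, -0.01], [1.0, -0.002, 0.001], [0.0, -0.01, -1.0]]
force: [-0.7, 0.1, -0.2]
opening: 0.172
time_s: 32.38
position: [0.6043, 0.0075, 0.0128]
tcp_rot: [[-0.0, 1.0, 0.0], [1.0, 0.0, 0.0], [0.0, 0.0, -1.0]]
force: [-0.5, 3.6, 2.5]
opening: 0.009
scene [[0.599, -0.109]] mean [ 0.599  -0.1089]
 yel [([270.2, 219.5], [0.572, -0.162])]
side [[0.572, -0.063], [0.596, -0.115], [0.513, -0.078], [0.533, -0.139]] mean [ 0.5532 -0.0989]
 yel [([300.4, 244.4], [0.604, -0.142])]
```

```bash
python3 -m jog '[[[-5,2,0],[0,0,0],1],[[-10,4,0],[0,0,0],1],[[-15,6,0],[0,0,0],1],[[-20,8,0],[0,0,0],1],[[-25,10,0],[0,0,0],1],[[-30,11,0],[0,0,0],1],[[-34,12,0],[0,0,0],1]]'
python3 - <<'E'
from h import *
look("19.png")
E
```

```text
time_s: 33.07
position: [0.6162, -0.0268, 0.0125]
tcp_rot: [[0.0, 1.0, 0.001], [1.0, -0.0, -0.0], [-0.0, 0.001, -1.0]]
force: [0.7, 2.7, -0.3]
opening: 0.004
scene [] mean nan
 yel []
side [[0.574, -0.089], [0.513, -0.093], [0.585, -0.145], [0.521, -0.152]] mean [ 0.5485 -0.1198]
 yel []
  return _methods._mean(a, axis=axis, dtype=dtype,
  ret = ret.dtype.type(ret / rcount)
```

```bash
python3 -m jog '[[[10,0,0],[0,0,0],1],[[22,0,0],[0,0,0],0.5],[[22,-15,0],[0,0,0],0],[[22,-30,0],[0,0,0],0],[[22,-45,0],[0,0,0],0],[[22,-56,0],[0,0,0],0],[[22,-56,0],[0,0,0],0],[[22,-56,0],[0,0,0],0],[[22,-56,0],[0,0,0],0],[[22,-56,0],[0,0,0],0],[[22,-56,0],[0,0,0],0],[[22,-56,0],[0,0,0],0]]'
python3 -m jog '[[[-5,0,0],[0,0,0],0],[[-10,0,0],[0,0,0],0],[[-15,0,0],[0,0,0],0],[[-20,0,0],[0,0,0],0],[[-24,0,0],[0,0,0],0],[[-28,0,0],[0,0,0],0],[[-32,0,0],[0,0,0],0],[[-36,0,0],[0,0,0],0],[[-40,0,0],[0,0,0],0],[[-44,0,0],[0,0,0],0],[[-48,0,0],[0,0,0],0]]'
python3 -m jog '[[[-3,0,0],[0,0,0],0],[[-6,0,0],[0,0,0],0],[[-6,0,0],[0,0,0],0]]'
python3 - <<'E'
from h import *
look("20.png")
E
```

```text
time_s: 34.17
position: [0.5604, -0.004, 0.0125]
tcp_rot: [[-0.0, 1.0, 0.001], [1.0, 0.0, -0.0], [-0.0, 0.001, -1.0]]
force: [0.5, 0.5, -0.1]
opening: 0.758
time_s: 35.08
position: [0.5603, -0.052, 0.0127]
tcp_rot: [[0.001, 1.0, 0.001], [1.0, -0.001, 0.001], [0.001, 0.001, -1.0]]
force: [1.7, 4.5, 0.1]
opening: 0.997
time_s: 35.33
position: [0.5601, -0.0586, 0.0127]
tcp_rot: [[0.001, 1.0, 0.001], [1.0, -0.001, -0.0], [-0.0, 0.001, -1.0]]
force: [0.4, 0.7, 0.2]
opening: 1.001
scene [[0.584, -0.169]] mean [ 0.5836 -0.1694]
 yel []
side [[0.577, -0.113], [0.512, -0.117], [0.582, -0.163]] mean [ 0.5571 -0.1309]
 yel [([293.4, 272.2], [0.537, -0.2])]
```

Push on in small steps until the fence shows in the force.

```bash
python3 -m jog '[[[-2,0,0],[0,0,0],0],[[-4,0,0],[0,0,0],0],[[-6,0,0],[0,0,0],0]]' | grep -E 'pos|force'
python3 -m jog '[[[-2,0,0],[0,0,0],0],[[-4,0,0],[0,0,0],0]]'| grep -E 'pos|force'
python3 -m jog '[[[-2,0,0],[0,0,0],0],[[-3,0,0],[0,0,0],0]]'| grep -E 'pos|force'
```

```text
position: [0.5589, -0.0636, 0.0124]
force: [0.8, 5.0, 0.8]
position: [0.5598, -0.0644, 0.0125]
force: [7.0, 22.7, 1.4]
position: [0.5603, -0.0648, 0.0126]
force: [8.6, 29.4, 2.7]
```

```bash
python3 -m jog '[[[4,0,0],[0,0,0],0],[[12,0,0],[0,0,0],0],[[20,0,0],[0,0,0],0],[[20,0,-35],[0,0,0],0],[[20,0,-70],[0,0,0],0],[[40,0,-110],[0,0,0],0],[[75,-20,-150],[0,0,0],0],[[110,-50,-150],[0,0,0],0],[[145,-80,-150],[0,0,0],0],[[180,-100,-150],[0,0,0],0],[[200,-100,-150],[0,0,0],0],[[200,-100,-150],[0,0,0],0]]' | grep pos
python3 - <<'E'
from h import *
look("21.png")
a,b=cv2.imread("pics/sc21.png"),cv2.imread("pics/si21.png")
cv2.imwrite("pics/c21.png",np.hstack([cv2.resize(a[170:290,220:340],(400,400),interpolation=2),cv2.resize(b[190:310,220:340],(400,400),interpolation=2)]))
E
```

```text
position: [0.4548, 0.1334, 0.1627]
scene [[0.517, -0.178], [0.584, -0.176], [0.518, -0.114], [0.582, -0.112]] mean [ 0.5502 -0.1449]
 yel []
side [[0.579, -0.115], [0.515, -0.118]] mean [ 0.5468 -0.1164]
 yel []
```

View pics/c21.png

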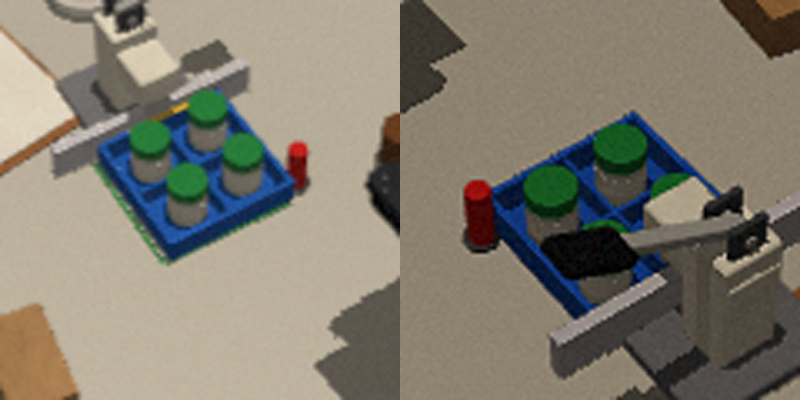

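Tray squared on the fence, jars standing; the tape shows beyond its +x side (left in the scene crop), so it sits a few mm too near the post. I take a close look with the wrist turned 90°.

```bash
python3 -m jog '[[[-20,-2,-10],[0,0,7],1],[[-45,-4,-20],[0,0,14],1],[[-70,-6,-30],[0,0,21],1],[[-95,-8,-40],[0,0,28],1],[[-120,-10,-40],[0,0,35],1],[[-145,-12,-40],[0,0,42],1],[[-170,-14,-40],[0,0,49],1],[[-195,-16,-40],[0,0,56],1],[[-220,-18,-40],[0,0,63],1],[[-245,-20,-40],[0,0,70],1],[[-268,-20,-40],[0,0,77],1],[[-268,-20,-40],[0,0,84],1]]'
python3 -m jog '[[[0,0,0],[0,0,6],1],[[0,0,0],[0,0,6],1],[[0,0,0],[0,0,6],1]]'
python3 - <<'E'
from h import *
im,c=shot("wrist","w22.png"); caps(im,c,.055)
E
```

```text
time_s: 38.12
position: [0.4408, -0.1456, 0.2027]
tcp_rot: [[0.996, 0.093, 0.002], [0.093, -0.996, -0.004], [0.002, 0.004, -1.0]]
force: [1.1, -0.3, 0.4]
opening: 0.174
time_s: 38.37
position: [0.4395, -0.1406, 0.2024]
tcp_rot: [[1.0, 0.001, -0.0], [0.001, -1.0, -0.001], [-0.0, 0.001, -1.0]]
force: [-0.5, 0.1, -0.0]
opening: 0.021
cap [327.  38.] [  45   52 1859] [ 0.5827 -0.1775  0.055 ]
cap [254.  41.] [  45   50 1815] [ 0.5799 -0.115   0.055 ]
cap [258. 119.] [  41   43 1433] [ 0.5163 -0.1171  0.055 ]
cap [328. 119.] [  43   44 1506] [ 0.5159 -0.1806  0.055 ]
```

View pics/w22.png

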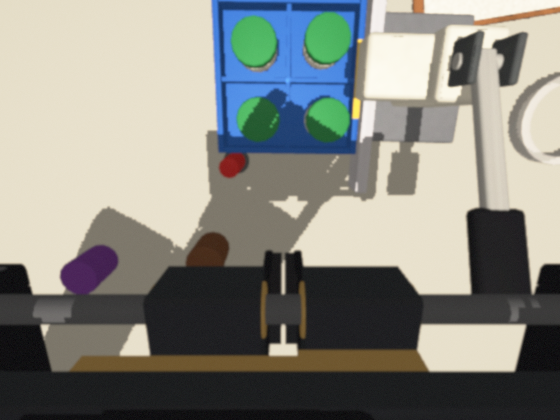

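```bash
python3 - <<'E'
from h import *
c=cam("wrist")
for n,p,z in(("cross",(290,80),.025),("rimL",(221,152),.028),("rimR",(356,152),.028),("headA",(367,33),.102),("headB",(365,98),.102),("headC",(433,33),.102),("headD",(432,99),.102),("fence end face",(356,190),.04),("fence end back",(367,194),.04),("posttop",(230,167),.055),("postfoot",(242,160),.0),("padL",(469,211),.187),("padR",(522,211),.187),("hingeL",(468,60),.13),("hingeR",(509,60),.13)): print(n,p,onz(c,p,z).round(4))
im=cv2.imread("pics/w22.png")[:,:,::-1].copy()
b,_=blobs(im,(18,110,80),(35,255,255),10)
for ce,s in b: 
    if ce[1]<200: print(ce,s, [onz(c,(ce[0],y),.024).round(4).tolist() for y in(s[1],s[1]+s[3])])
E
```

```text
cross (290, 80) [ 0.5522 -0.1462  0.025 ]
rimL (221, 152) [ 0.4837 -0.0765  0.028 ]
rimR (356, 152) [ 0.4841 -0.2139  0.028 ]
headA (367, 33) [ 0.5762 -0.1998  0.102 ]
headB (365, 98) [ 0.5322 -0.2017  0.102 ]
headC (433, 33) [ 0.5763 -0.2472  0.102 ]
headD (432, 99) [ 0.5316 -0.2525  0.102 ]
fence end face (356, 190) [ 0.4472 -0.2138  0.04  ]
fence end back (367, 194) [ 0.4431 -0.2253  0.04  ]
posttop (230, 167) [ 0.4725 -0.0893  0.055 ]
postfoot (242, 160) [ 0.472  -0.0941  0.    ]
padL (469, 211) [ 0.4677 -0.2451  0.187 ]
padR (522, 211) [ 0.4678 -0.2751  0.187 ]
hingeL (468, 60) [ 0.5544 -0.2609  0.13  ]
hingeR (509, 60) [ 0.5545 -0.2877  0.13  ]
[358.7  44. ] [358, 40, 4, 13, 23] [[0.5873, -0.2103, 0.024], [0.5762, -0.211, 0.024]]
[355.8 107.7] [352, 97, 9, 21, 148] [[0.537, -0.2109, 0.024], [0.5172, -0.2123, 0.024]]
```

Divider cross at (290,80), tray −x rim on row 152, post top at (230,167), head rows 33–98. Head centre, fence end, post and hinge put the dock at x≈0.556 and the tray at 0.552, so it needs about 4 mm in +x.

```bash
python3 -m jog '[[[8,-5,35],[0,0,0],1],[[8,-5,70],[0,0,0],1],[[8,-5,105],[0,0,0],1],[[8,-5,140],[0,0,0],1],[[8,-5,175],[0,0,0],1],[[8,-5,190],[0,0,0],1],[[14,-5,190],[0,0,0],1],[[20,-5,190],[0,0,0],1],[[20,-5,190],[0,0,0],1],[[20,-5,190],[0,0,0],1]]' | grep -E 'pos|force'
python3 -m jog '[[[2,0,0],[0,0,0],1],[[4,0,0],[0,0,0],1],[[5,0,0],[0,0,0],1]]'| grep -E 'pos|force'
python3 -m jog '[[[2,0,0],[0,0,0],1],[[3,0,0],[0,0,0],1],[[4,0,0],[0,0,0],1]]'| grep -E 'pos|force'
```

```text
position: [0.4617, -0.1348, 0.014]
force: [-0.6, 0.8, -0.2]
position: [0.4655, -0.1343, 0.0135]
force: [-0.2, 0.0, 0.6]
position: [0.4689, -0.134, 0.0127]
force: [0.2, -1.0, -0.6]
```

```bash
for i in 1 2 3 4; do python3 -m jog '[[[1,0,0],[0,0,0],1],[[2,0,0],[0,0,0],1],[[2,0,0],[0,0,0],1]]'| grep -E 'pos|force'; done
python3 - <<'E'
from h import *
im,c=shot("scene","s23.png")
b,_=blobs(im,(40,90,40),(85,255,255),60)
for ce,s in b: print(ce,s[4],onz(c,ce,.053).round(4))
E
```

```text
position: [0.4709, -0.1341, 0.0125]
force: [-0.0, -0.2, 0.1]
position: [0.4718, -0.1337, 0.0124]
force: [-3.0, -0.8, 1.6]
position: [0.4736, -0.1334, 0.0124]
force: [-3.7, -0.1, 1.6]
position: [0.4771, -0.134, 0.0124]
force: [-1.8, 0.8, -0.6]
[280.4 203. ] 113 [ 0.5223 -0.1779  0.053 ]
[263.  212.1] 116 [ 0.5894 -0.176   0.053 ]
[290.9 216.2] 113 [ 0.5235 -0.1141  0.053 ]
[274.3 225.2] 127 [ 0.5867 -0.1121  0.053 ]
```

```bash
python3 -m jog '[[[-10,0,0],[0,0,0],1],[[-20,0,0],[0,0,0],1],[[-30,0,-35],[0,0,0],1],[[-35,0,-70],[0,0,0],1],[[-35,0,-105],[0,0,0],1],[[-35,0,-140],[0,0,0],1],[[-35,0,-175],[0,0,0],1],[[-35,0,-190],[0,0,0],1],[[-35,0,-190],[0,0,0],1],[[-35,0,-190],[0,0,0],1]]' | grep -E 'pos|force'
python3 - <<'E'
from h import *
im,c=shot("wrist","w24.png"); caps(im,c,.055)
b,_=blobs(im,(18,110,80),(35,255,255),10)
for ce,s in b: 
    if ce[1]<200: print(ce,s, [onz(c,(ce[0],y),.024).round(4).tolist() for y in(s[1],s[1]+s[3])])
cv2.imwrite("pics/c24.png",cv2.resize(im[0:200,200:460],None,fx=3,fy=3,interpolation=2)[:,:,::-1])
E
```

```text
position: [0.4418, -0.1344, 0.2033]
force: [-0.1, 0.3, -0.1]
cap [334.  35.] [  46   52 1860] [ 0.588  -0.1777  0.055 ]
cap [261.  38.] [  45   50 1811] [ 0.5853 -0.1152  0.055 ]
cap [264. 116.] [  41   43 1435] [ 0.5218 -0.117   0.055 ]
cap [334. 117.] [  43   44 1511] [ 0.5213 -0.1806  0.055 ]
[364.6  56.2] [361, 37, 11, 59, 153] [[0.5929, -0.2106, 0.024], [0.5408, -0.2145, 0.024]]
[361.6 108. ] [358, 98, 8, 18, 108] [[0.5389, -0.2116, 0.024], [0.5219, -0.2128, 0.024]]
```

View pics/c24.png

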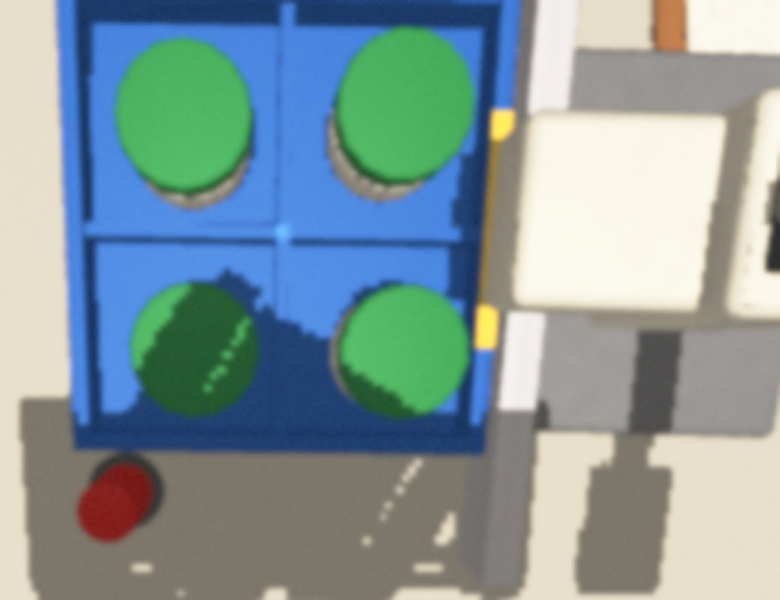

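```bash
python3 - <<'E'
from h import *
c=cam("wrist")
f=lambda x,y:(200+x/3,y/3)
for n,p,z in(("cross",f(283,234),.025),("rimL",f(75,450),.028),("rimR",f(482,450),.028),("rimR top",f(518,8),.028),("headA",f(528,112),.102),("headB",f(515,306),.102),("headC",f(725,116),.102),("headD",f(700,310),.102),("fenceface bot",f(478,580),.04),("fenceface top",f(530,60),.04),("posttop",f(108,512),.055),("postfoot",f(122,492),.0)): print(n,onz(c,p,z).round(4))
E
```

```text
cross [ 0.5555 -0.1441  0.025 ]
rimL [ 0.4873 -0.0744  0.028 ]
rimR [ 0.4875 -0.2121  0.028 ]
rimR top [ 0.618  -0.2137  0.028 ]
headA [ 0.5748 -0.2003  0.102 ]
headB [ 0.5307 -0.2007  0.102 ]
headC [ 0.574  -0.2477  0.102 ]
headD [ 0.5298 -0.2476  0.102 ]
fenceface bot [ 0.4453 -0.211   0.04  ]
fenceface top [ 0.6012 -0.2154  0.04  ]
posttop [ 0.4707 -0.0886  0.055 ]
postfoot [ 0.4692 -0.0862  0.    ]
```

```bash
python3 -m jog '[[[30,0,0],[0,0,0],1],[[60,0,0],[0,0,0],1],[[90,0,0],[0,0,0],1],[[120,0,0],[0,0,0],1],[[150,0,0],[0,0,0],1],[[180,2,0],[0,0,0],1],[[213,4,0],[0,0,0],1],[[213,4,0],[0,0,0],1],[[213,4,35],[0,0,0],1],[[213,4,70],[0,0,0],1],[[213,4,105],[0,0,0],1]]' | grep -E 'pos|force'
python3 -m jog '[[[0,0,35],[0,0,0],1],[[0,0,70],[0,0,0],1],[[0,0,86],[0,0,0],1],[[-4,0,86],[0,0,0],1],[[-8,0,86],[0,0,0],1],[[-12,0,86],[0,0,0],1],[[-12,0,86],[0,0,0],1]]' | grep -E 'pos|force'
for i in 1 2; do python3 -m jog '[[[-1,0,0],[0,0,0],1],[[-2,0,0],[0,0,0],1],[[-2,0,0],[0,0,0],1]]'| grep -E 'pos|force'; done
```

```text
position: [0.6532, -0.1376, 0.0943]
force: [0.4, -0.3, -0.9]
position: [0.6423, -0.1383, 0.0129]
force: [0.4, 0.4, 0.1]
position: [0.6412, -0.1382, 0.0128]
force: [-0.9, 0.3, 0.8]
position: [0.6395, -0.1381, 0.0121]
force: [1.4, 0.2, 0.9]
```

```bash
for i in 1 2 3 4; do python3 -m jog '[[[-1,0,0],[0,0,0],1],[[-1,0,0],[0,0,0],1]]'| grep -E 'pos|force'; done
python3 - <<'E'
from h import *
im,c=shot("side","d25.png")
b,_=blobs(im,(40,90,40),(85,255,255),40)
for ce,s in b: print(ce,s[4],onz(c,ce,.053).round(4))
E
```

```text
position: [0.6392, -0.1382, 0.012]
force: [3.5, 0.4, 1.0]
position: [0.638, -0.1383, 0.012]
force: [4.8, 0.7, 2.0]
position: [0.6366, -0.1383, 0.012]
force: [5.0, 0.9, 3.0]
position: [0.6353, -0.1382, 0.012]
force: [5.2, 0.9, 2.0]
[285.8 233.4] 116 [ 0.5788 -0.1167  0.053 ]
[265.4 246.6] 127 [ 0.5147 -0.1209  0.053 ]
[447.4 327.3] 149 [ 0.6862 -0.5354  0.053 ]
```

```bash
python3 -m jog '[[[10,0,0],[0,0,0],1],[[20,0,0],[0,0,0],1],[[20,0,-35],[0,0,0],1],[[20,0,-70],[0,0,0],1],[[20,0,-105],[0,0,0],1],[[20,0,-140],[0,0,0],1],[[20,0,-175],[0,0,0],1],[[20,0,-190],[0,0,0],1],[[-10,-2,-190],[0,0,0],1],[[-45,-4,-190],[0,0,0],1],[[-80,-4,-190],[0,0,0],1],[[-115,-4,-190],[0,0,0],1]]' | grep -E 'pos|force'
python3 -m jog '[[[-35,0,0],[0,0,0],1],[[-65,0,0],[0,0,0],1],[[-78,0,0],[0,0,0],1],[[-78,0,0],[0,0,0],1],[[-78,0,0],[0,0,0],1]]' | grep -E 'pos|force'
python3 - <<'E'
from h import *
im,c=shot("wrist","w26.png"); caps(im,c,.055)
b,_=blobs(im,(18,110,80),(35,255,255),10)
for ce,s in b: 
    if ce[1]<200: print(ce,s, [onz(c,(ce[0],y),.024).round(4).tolist() for y in(s[1],s[1]+s[3])])
cv2.imwrite("pics/c26.png",cv2.resize(im[0:200,200:460],None,fx=3,fy=3,interpolation=2)[:,:,::-1])
h=cv2.cvtColor(im,cv2.COLOR_RGB2HSV); m=cv2.inRange(h,np.array((100,130,40)),np.array((130,255,255)))
for u in range(225,350,20): 
    r=np.where(m[:190,u])[0]; print(u,r.max(), onz(c,(u,r.max()+.5),.028).round(4))
E
```

```text
position: [0.5147, -0.1326, 0.2]
force: [-0.1, -0.7, 0.5]
position: [0.4398, -0.1335, 0.201]
force: [-0.3, -0.3, 0.0]
cap [336.  36.] [  46   52 1900] [ 0.5838 -0.1777  0.055 ]
cap [262.  39.] [  45   51 1848] [ 0.5813 -0.1151  0.055 ]
cap [266. 117.] [  41   42 1438] [ 0.5177 -0.1172  0.055 ]
cap [336. 118.] [  44   43 1531] [ 0.5171 -0.1807  0.055 ]
[365.   84.7] [360, 38, 14, 79, 279] [[0.5881, -0.2089, 0.024], [0.5178, -0.2141, 0.024]]
225 136 [ 0.499  -0.0747  0.028 ]
245 150 [ 0.4852 -0.0942  0.028 ]
265 150 [ 0.4853 -0.1145  0.028 ]
285 150 [ 0.4853 -0.1347  0.028 ]
305 150 [ 0.4853 -0.1549  0.028 ]
325 151 [ 0.4843 -0.1752  0.028 ]
345 151 [ 0.4843 -0.1954  0.028 ]
```

View pics/c26.png

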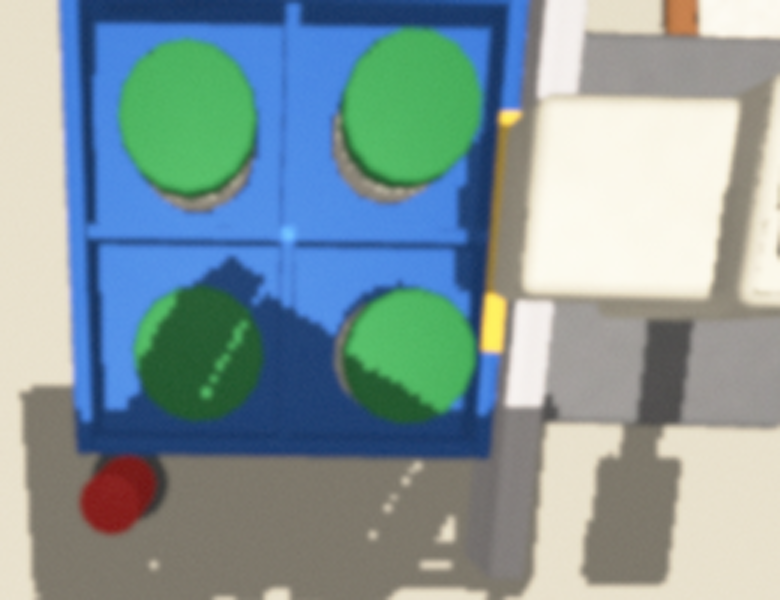

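```bash
python3 - <<'E'
from h import *
c=cam("wrist")
f=lambda x,y:(200+x/3,y/3)
for n,p,z in(("cross",f(288,235),.025),("headA",f(540,97),.102),("headB",f(525,295),.102),("headC",f(738,99),.102),("headD",f(712,300),.102),("fence end",f(488,572),.04),("fence top",f(540,60),.04),("posttop",f(112,504),.055),("postfoot",f(125,487),.0),("rimRtop",f(525,8),.028),("rimRbot",f(490,455),.028)): print(n,onz(c,p,z).round(4))
E
```

```text
cross [ 0.5552 -0.1457  0.025 ]
headA [ 0.578  -0.2027  0.102 ]
headB [ 0.5336 -0.2028  0.102 ]
headC [ 0.5776 -0.2498  0.102 ]
headD [ 0.5324 -0.2499  0.102 ]
fence end [ 0.4484 -0.214   0.04  ]
fence top [ 0.6011 -0.2181  0.04  ]
posttop [ 0.4735 -0.0902  0.055 ]
postfoot [ 0.4713 -0.0875  0.    ]
rimRtop [ 0.6178 -0.2156  0.028 ]
rimRbot [ 0.4861 -0.2147  0.028 ]
```

```bash
python3 -m jog '[[[15,0,35],[0,0,0],1],[[18,0,70],[0,0,0],1],[[18,0,105],[0,0,0],1],[[18,0,140],[0,0,0],1],[[18,0,175],[0,0,0],1],[[18,0,189],[0,0,0],1],[[22,0,189],[0,0,0],1],[[26,0,189],[0,0,0],1],[[30,0,189],[0,0,0],1],[[30,0,189],[0,0,0],1],[[30,0,189],[0,0,0],1]]' | grep -E 'pos|force'
for i in 1 2 3 4 5; do python3 -m jog '[[[1,0,0],[0,0,0],1],[[1,0,0],[0,0,0],1]]'| grep -E 'pos|force'; done
```

```text
position: [0.4733, -0.1345, 0.0139]
force: [0.3, -0.5, -0.1]
position: [0.4735, -0.1343, 0.0135]
force: [-0.2, -0.8, 0.0]
position: [0.4741, -0.1342, 0.013]
force: [0.7, 0.1, 0.6]
position: [0.4742, -0.1339, 0.0126]
force: [-1.2, -0.4, 0.5]
position: [0.4744, -0.1336, 0.0124]
force: [-3.7, -1.1, 2.8]
position: [0.4755, -0.1334, 0.0124]
force: [-4.7, 0.9, 2.8]
```

```bash
python3 -m jog '[[[1,0,0],[0,0,0],1],[[1,0,0],[0,0,0],1]]'| grep -E 'pos|force'
python3 -m jog '[[[-10,0,0],[0,0,0],1],[[-20,0,0],[0,0,0],1],[[-30,0,-35],[0,0,0],1],[[-35,0,-70],[0,0,0],1],[[-35,0,-105],[0,0,0],1],[[-35,0,-140],[0,0,0],1],[[-35,0,-175],[0,0,0],1],[[-35,0,-190],[0,0,0],1],[[-35,0,-190],[0,0,0],1],[[-35,0,-190],[0,0,0],1],[[-35,0,-190],[0,0,0],1],[[-35,0,-190],[0,0,0],1]]' | grep -E 'pos|force'
python3 -m jog '[[[0,0,0],[0,0,0],1],[[0,0,0],[0,0,0],1],[[0,0,0],[0,0,0],1]]' | grep -E 'pos'
python3 - <<'E'
from h import *
im,c=shot("wrist","w27.png"); caps(im,c,.055)
b,_=blobs(im,(18,110,80),(35,255,255),10)
for ce,s in b: 
    if ce[1]<200: print(ce,s, [onz(c,(ce[0],y),.024).round(4).tolist() for y in(s[1],s[1]+s[3])])
h=cv2.cvtColor(im,cv2.COLOR_RGB2HSV); m=cv2.inRange(h,np.array((100,130,40)),np.array((130,255,255)))
for u in range(255,350,20): 
    r=np.where(m[:190,u])[0]; print(u,r.max(), onz(c,(u,r.max()+.5),.028).round(4))
b,_=blobs(im,(0,180,60),(5,255,255),100)
for ce,s in b: print("red",ce,s,onz(c,ce,.045).round(4))
# head: pale low-saturation bright blob
m=cv2.inRange(h,np.array((15,0,225)),np.array((45,45,255))); m[:, :370]=0; m[150:]=0; m[:,445:]=0
print("head rows",[ (u,(np.where(m[:,u])[0][[0,-1]]).tolist(),[onz(c,(u,v),.102).round(4)[0] for v in np.where(m[:,u])[0][[0,-1]]]) for u in(385,400,420) if m[:,u].any()])
E
```

```text
position: [0.4774, -0.1336, 0.0124]
force: [-3.4, 1.2, 0.8]
position: [0.4416, -0.1335, 0.201]
force: [-1.2, 0.7, 0.9]
position: [0.4424, -0.1338, 0.2017]
cap [336.  34.] [  46   52 1893] [ 0.5883 -0.178   0.055 ]
cap [262.  37.] [  45   51 1847] [ 0.5857 -0.1153  0.055 ]
cap [265. 115.] [  42   44 1471] [ 0.5222 -0.1172  0.055 ]
cap [336. 116.] [  43   44 1529] [ 0.5214 -0.1809  0.055 ]
[365.4  76. ] [360, 36, 14, 79, 268] [[0.593, -0.2097, 0.024], [0.5226, -0.215, 0.024]]
255 148 [ 0.4901 -0.1047  0.028 ]
275 148 [ 0.4901 -0.125   0.028 ]
295 148 [ 0.4901 -0.1452  0.028 ]
315 149 [ 0.4892 -0.1655  0.028 ]
335 149 [ 0.4892 -0.1857  0.028 ]
red [238.9 167.1] [228, 155, 23, 25, 396] [ 0.4738 -0.09    0.045 ]
head rows [(385, [5, 149], [np.float64(0.5962), np.float64(0.4969)]), (400, [0, 149], [np.float64(0.5993), np.float64(0.4969)]), (420, [38, 101], [np.float64(0.5755), np.float64(0.5327)])]
```

```bash
python3 -m jog '[[[20,-30,0],[0,0,0],1],[[40,-60,0],[0,0,0],1],[[60,-90,0],[0,0,0],1],[[80,-120,0],[0,0,0],1],[[100,-145,0],[0,0,0],1],[[114,-155,0],[0,0,0],1],[[114,-155,35],[0,0,0],1],[[114,-155,70],[0,0,0],1],[[114,-155,105],[0,0,0],1],[[114,-155,140],[0,0,0],1],[[114,-155,175],[0,0,0],1],[[114,-155,189],[0,0,0],1]]' | grep -E 'pos|force'
python3 -m jog '[[[0,10,0],[0,0,0],1],[[0,20,0],[0,0,0],1],[[0,30,0],[0,0,0],1],[[0,40,0],[0,0,0],1],[[0,50,0],[0,0,0],1],[[0,60,0],[0,0,0],1],[[0,68,0],[0,0,0],1],[[0,72,0],[0,0,0],1],[[0,72,0],[0,0,0],1]]' | grep -E 'pos|force'
for i in 1 2 3; do python3 -m jog '[[[0,2,0],[0,0,0],1],[[0,3,0],[0,0,0],1],[[0,3,0],[0,0,0],1]]'| grep -E 'pos|force'; done
```

```text
position: [0.5538, 0.0215, 0.0091]
force: [0.3, -0.4, -0.2]
position: [0.557, -0.0523, 0.0139]
force: [-0.2, 0.2, -0.6]
position: [0.5566, -0.0537, 0.0135]
force: [0.9, -0.3, 1.0]
position: [0.5567, -0.0569, 0.0135]
force: [0.9, -0.5, 0.9]
position: [0.5568, -0.0602, 0.0136]
force: [0.3, -1.4, -0.8]
```

```bash
for i in 1 2 3; do python3 -m jog '[[[0,1,0],[0,0,0],1],[[0,2,0],[0,0,0],1],[[0,2,0],[0,0,0],1]]'| grep -E 'pos|force'; done
```

```text
position: [0.5567, -0.0622, 0.0136]
force: [0.3, 1.2, 0.0]
position: [0.5567, -0.0642, 0.0136]
force: [-0.2, -0.2, -0.7]
position: [0.5568, -0.0662, 0.0135]
force: [0.1, -0.7, -0.5]
```

```bash
for i in 1 2 3 4 5 6; do python3 -m jog '[[[0,1,0],[0,0,0],1],[[0,2,0],[0,0,0],1]]'| grep -E 'pos|force'|tr '\n' ' '; done
```

```text
position: [0.5567, -0.0666, 0.0136] force: [1.5, 7.5, 0.7] position: [0.5567, -0.0667, 0.0136] force: [3.0, 15.3, 1.6] position: [0.5575, -0.0672, 0.0136] force: [7.4, 21.5, 0.3] position: [0.5581, -0.0676, 0.0136] force: [9.2, 28.4, 0.5] position: [0.5582, -0.0677, 0.0137] force: [10.7, 33.2, 1.2] position: [0.5582, -0.0677, 0.0137] force: [12.2, 39.7, 1.0]
```

Firm stop on the fence (force rising with no motion). I back off and go above the lever pad, at about (0.440,−0.268).

```bash
python3 -m jog '[[[0,-10,0],[0,0,0],1],[[0,-25,0],[0,0,0],1],[[0,-25,-40],[0,0,0],1],[[0,-25,-80],[0,0,0],1],[[0,-25,-120],[0,0,0],1],[[0,-25,-160],[0,0,0],1],[[0,-25,-200],[0,0,0],1],[[0,-25,-240],[0,0,0],1],[[-30,-10,-260],[0,0,0],1],[[-60,15,-260],[0,0,0],1],[[-90,40,-260],[0,0,0],1],[[-118,65,-260],[0,0,0],1]]' | grep -E 'pos|force'
python3 -m jog '[[[0,30,0],[0,0,0],1],[[0,60,0],[0,0,0],1],[[0,90,0],[0,0,0],1],[[0,120,0],[0,0,0],1],[[0,128,0],[0,0,0],1],[[0,128,0],[0,0,0],1],[[0,128,0],[0,0,0],1]]' | grep -E 'pos|force'
python3 - <<'E'
from h import *
im,c=shot("side","d30.png")
im2,c2=shot("scene","s30.png")
cv2.imwrite("pics/c30.png",np.hstack([cv2.resize(im2[130:290,220:340],(300,400),interpolation=2),cv2.resize(im[150:310,210:370],(400,400),interpolation=2)])[:,:,::-1])
E
```

```text
position: [0.4371, -0.1434, 0.2742]
force: [0.3, -0.5, -0.1]
position: [0.4381, -0.2704, 0.2731]
force: [-0.1, 0.6, 0.7]
```

```bash
python3 -m jog '[[[0,0,15],[0,0,0],1],[[0,0,30],[0,0,0],1],[[0,0,45],[0,0,0],1],[[0,0,60],[0,0,0],1],[[0,0,70],[0,0,0],1],[[0,0,78],[0,0,0],1],[[0,0,84],[0,0,0],1],[[0,0,90],[0,0,0],1],[[0,0,95],[0,0,0],1],[[0,0,100],[0,0,0],1]]' | grep -E 'pos|force'
python3 -m jog '[[[0,0,5],[0,0,0],1],[[0,0,10],[0,0,0],1],[[0,0,15],[0,0,0],1],[[0,0,20],[0,0,0],1],[[0,0,25],[0,0,0],1],[[0,0,30],[0,0,0],1],[[0,0,35],[0,0,0],1],[[0,0,40],[0,0,0],1],[[0,0,45],[0,0,0],1],[[0,0,50],[0,0,0],1],[[0,0,50],[0,0,0],1]]' | grep -E 'pos|force'
```

```text
position: [0.439, -0.2713, 0.1738]
force: [-1.2, -0.5, 4.8]
position: [0.4378, -0.271, 0.1228]
force: [-3.7, -0.5, 7.5]
```

Force grows as the spring should. I press to the stop in small steps.

```bash
python3 -m jog '[[[0,0,5],[0,0,0],1],[[0,0,10],[0,0,0],1],[[0,0,15],[0,0,0],1],[[0,0,19],[0,0,0],1]]' | grep -E 'pos|force'|tr '\n' ' '
for i in 1 2 3 4 5; do python3 -m jog '[[[0,0,2],[0,0,0],1],[[0,0,2],[0,0,0],1]]'| grep -E 'pos|force'|tr '\n' ' '; done
```

```text
position: [0.4402, -0.2713, 0.105] force: [3.2, 3.5, 9.9] position: [0.4405, -0.2713, 0.104] force: [0.4, 4.6, 15.3] position: [0.4406, -0.2713, 0.1034] force: [-1.1, 5.1, 25.8] position: [0.4408, -0.2714, 0.1029] force: [-2.7, 6.6, 37.7] position: [0.4409, -0.2714, 0.1024] force: [-4.8, 9.3, 48.4] position: [0.441, -0.2714, 0.1019] force: [-7.3, 10.8, 60.1]
```

The stop is hit at z≈0.104. I release it slowly upwards and retreat.

```bash
python3 -m jog '[[[0,0,-10],[0,0,0],1],[[0,0,-22],[0,0,0],1],[[0,0,-34],[0,0,0],1],[[0,0,-46],[0,0,0],1],[[0,0,-58],[0,0,0],1],[[0,0,-70],[0,0,0],1],[[0,0,-82],[0,0,0],1],[[0,0,-94],[0,0,0],1],[[0,0,-110],[0,0,0],1],[[0,0,-140],[0,0,0],1],[[0,0,-170],[0,0,0],1]]' | grep -E 'pos|force'
python3 -m jog '[[[0,-35,0],[0,0,0],1],[[0,-70,0],[0,0,0],1],[[0,-105,0],[0,0,0],1],[[0,-138,0],[0,0,0],1],[[0,-138,0],[0,0,0],1],[[0,-138,20],[0,0,0],1],[[0,-138,50],[0,0,0],1],[[0,-138,70],[0,0,0],1],[[0,-138,70],[0,0,0],1],[[0,-138,70],[0,0,0],1],[[0,-138,70],[0,0,0],1],[[0,-138,70],[0,0,0],1]]' | grep -E 'pos|force'
python3 - <<'E'
from h import *
im,c=shot("wrist","w31.png"); caps(im,c,.055)
h=cv2.cvtColor(im,cv2.COLOR_RGB2HSV)
b,_=blobs(im,(18,110,80),(35,255,255),10)
for ce,s in b: 
    if ce[1]<200: print(ce,s, [onz(c,(ce[0],y),.024).round(4).tolist() for y in(s[1],s[1]+s[3])])
m=cv2.inRange(h,np.array((100,130,40)),np.array((130,255,255)))
for u in range(255,350,20):
    r=np.where(m[:190,u])[0]; print(u,onz(c,(u,r.max()+.5),.028).round(4))
for v in(20,60,130):
    r=np.where(m[v,200:420])[0]+200; print(v,"y",onz(c,(r.min()-.5,v),.028)[1].round(4),onz(c,(r.max()+.5,v),.028)[1].round(4))
b,_=blobs(im,(0,180,60),(5,255,255),100)
for ce,s in b: print("red",ce,onz(c,ce,.045).round(4))
g=cv2.cvtColor(im,cv2.COLOR_RGB2GRAY); p=(g[195:260,440:560]<45).sum(); o=cv2.cvtColor(cv2.imread("pics/w27.png"),cv2.COLOR_BGR2GRAY)
print("pad dark px now/before",p,(o[195:260,440:560]<45).sum())
for v in(215,235): 
    for n,q in(("now",g),("bef",o)):
        r=np.where(q[v,440:560]<60)[0]+440; print(v,n,r.min() if r.size else None,r.max() if r.size else None)
E
```

```text
position: [0.4382, -0.2703, 0.264]
force: [0.1, -0.0, 1.0]
position: [0.4398, -0.1338, 0.1956]
force: [-0.7, -0.6, -0.3]
cap [338.  29.] [  46   54 1985] [ 0.5887 -0.1791  0.055 ]
cap [263.  31.] [  46   52 1940] [ 0.5868 -0.1165  0.055 ]
cap [265. 112.] [  43   44 1532] [ 0.5234 -0.1176  0.055 ]
cap [337. 114.] [  45   45 1609] [ 0.5218 -0.1812  0.055 ]
[371.   36.8] [368, 32, 8, 13, 71] [[0.5933, -0.2139, 0.024], [0.5825, -0.2147, 0.024]]
[365.  105.2] [361, 96, 9, 17, 108] [[0.5382, -0.2124, 0.024], [0.5226, -0.2136, 0.024]]
255 [ 0.4917 -0.1057  0.028 ]
275 [ 0.4907 -0.1256  0.028 ]
295 [ 0.4907 -0.1454  0.028 ]
315 [ 0.4898 -0.1653  0.028 ]
335 [ 0.4898 -0.1852  0.028 ]
20 y -0.0774 -0.2162
60 y -0.0766 -0.2087
130 y -0.0752 -0.2143
red [237.6 166.1] [ 0.4737 -0.09    0.045 ]
pad dark px now/before 2653 2466
215 now 486 539
215 bef 483 527
235 now 486 544
235 bef 480 535
```

The tray is flush (same yaw as the fence) and the lever is back, but the tag reads 2–3 mm past the stamp in +x. I nudge it back 2 mm, press it home again and repeat the lever stroke.

```bash
python3 -m jog '[[[30,0,-6],[0,0,0],1],[[60,0,-6],[0,0,0],1],[[90,0,-6],[0,0,0],1],[[120,0,-6],[0,0,0],1],[[150,3,-6],[0,0,0],1],[[180,6,-6],[0,0,0],1],[[213,8,-6],[0,0,0],1],[[213,8,-6],[0,0,0],1],[[213,8,30],[0,0,0],1],[[213,8,65],[0,0,0],1],[[213,8,100],[0,0,0],1]]' | grep -E 'pos|force'
python3 -m jog '[[[0,0,35],[0,0,0],1],[[0,0,70],[0,0,0],1],[[0,0,84],[0,0,0],1],[[-4,0,84],[0,0,0],1],[[-8,0,84],[0,0,0],1],[[-10,0,84],[0,0,0],1],[[-10,0,84],[0,0,0],1]]' | grep -E 'pos|force'
for i in 1 2 3 4; do python3 -m jog '[[[-1,0,0],[0,0,0],1],[[-1,0,0],[0,0,0],1]]'| grep -E 'pos|force'|tr '\n' ' '; done
```

```text
position: [0.6525, -0.1413, 0.0952]
force: [0.7, -0.4, -0.3]
position: [0.6427, -0.1417, 0.0133]
force: [1.5, -0.2, -0.1]
position: [0.6416, -0.1414, 0.0124] force: [-0.2, 0.3, 0.4] position: [0.6408, -0.1414, 0.0116] force: [1.0, -0.1, 1.5] position: [0.6407, -0.1414, 0.0115] force: [4.1, 0.7, 2.6] position: [0.6397, -0.1414, 0.0114] force: [4.3, 1.3, 3.1]
```

```bash
python3 -m jog '[[[-1,0,0],[0,0,0],1],[[-1,0,0],[0,0,0],1]]'| grep -E 'pos|force'|tr '\n' ' '
python3 -m jog '[[[10,0,0],[0,0,0],1],[[20,0,0],[0,0,0],1],[[20,0,-35],[0,0,0],1],[[20,0,-70],[0,0,0],1],[[20,0,-105],[0,0,0],1],[[20,0,-140],[0,0,0],1],[[0,-30,-140],[0,0,0],1],[[-20,-60,-140],[0,0,0],1],[[-40,-90,-140],[0,0,0],1],[[-60,-120,-140],[0,0,0],1],[[-81,-150,-140],[0,0,0],1],[[-81,-150,-140],[0,0,0],1]]' | grep -E 'pos|force'
python3 -m jog '[[[0,0,35],[0,0,0],1],[[0,0,70],[0,0,0],1],[[0,0,105],[0,0,0],1],[[0,0,138],[0,0,0],1],[[0,10,138],[0,0,0],1],[[0,20,138],[0,0,0],1],[[0,30,138],[0,0,0],1],[[0,40,138],[0,0,0],1],[[0,50,138],[0,0,0],1],[[0,60,138],[0,0,0],1],[[0,66,138],[0,0,0],1],[[0,66,138],[0,0,0],1]]' | grep -E 'pos|force'
```

```text
position: [0.6385, -0.1414, 0.0114] force: [4.9, 0.6, 3.4] position: [0.5465, 0.0144, 0.1489]
force: [-0.7, -0.8, 0.4]
position: [0.5565, -0.059, 0.0136]
force: [0.2, 0.6, -0.1]
```

```bash
python3 -m jog '[[[0,2,0],[0,0,0],1],[[0,4,0],[0,0,0],1],[[0,6,0],[0,0,0],1],[[0,7,0],[0,0,0],1],[[0,7,0],[0,0,0],1]]'| grep -E 'pos|force'|tr '\n' ' '
for i in 1 2 3; do python3 -m jog '[[[0,1,0],[0,0,0],1],[[0,2,0],[0,0,0],1]]'| grep -E 'pos|force'|tr '\n' ' '; done
python3 -m jog '[[[0,-10,0],[0,0,0],1],[[0,-25,0],[0,0,0],1],[[0,-25,-40],[0,0,0],1],[[0,-25,-80],[0,0,0],1],[[0,-25,-120],[0,0,0],1],[[0,-25,-160],[0,0,0],1],[[-30,-5,-190],[0,0,0],1],[[-60,20,-190],[0,0,0],1],[[-90,45,-190],[0,0,0],1],[[-116,65,-190],[0,0,0],1],[[-116,65,-190],[0,0,0],1],[[-116,65,-190],[0,0,0],1]]' | grep -E 'pos|force'
python3 - <<'E'
from h import *
im,c=shot("wrist","w33.png"); caps(im,c,.055)
b,_=blobs(im,(18,110,80),(35,255,255),10)
for ce,s in b: 
    if ce[1]<200: print(ce,s, [onz(c,(ce[0],y),.024).round(4).tolist() for y in(s[1],s[1]+s[3])])
h=cv2.cvtColor(im,cv2.COLOR_RGB2HSV); m=cv2.inRange(h,np.array((100,130,40)),np.array((130,255,255)))
for u in(255,295,335):
    r=np.where(m[:190,u])[0]; print(u,onz(c,(u,r.max()+.5),.028).round(4))
b,_=blobs(im,(0,180,60),(5,255,255),100)
for ce,s in b: print("red",ce,onz(c,ce,.045).round(4))
E
```

```text
position: [0.5557, -0.0639, 0.0124] force: [-0.8, 0.7, -0.3] position: [0.5556, -0.0658, 0.0125] force: [0.3, 0.8, 0.4] position: [0.5556, -0.0672, 0.0125] force: [0.9, 7.1, 1.1] position: [0.5556, -0.0673, 0.0125] force: [3.2, 13.2, 1.3] position: [0.4386, -0.1357, 0.2028]
force: [0.6, -0.3, -0.6]
cap [334.  32.] [  46   52 1885] [ 0.5863 -0.1791  0.055 ]
cap [261.  34.] [  44   51 1836] [ 0.5846 -0.1165  0.055 ]
cap [263. 113.] [  42   44 1466] [ 0.521  -0.1176  0.055 ]
cap [334. 114.] [  43   44 1527] [ 0.5195 -0.1812  0.055 ]
[366.5  37.5] [364, 35, 8, 8, 40] [[0.5903, -0.2135, 0.024], [0.5836, -0.214, 0.024]]
[361.4 105. ] [358, 96, 8, 18, 123] [[0.5367, -0.2124, 0.024], [0.5198, -0.2136, 0.024]]
255 [ 0.4895 -0.1069  0.028 ]
295 [ 0.4884 -0.1475  0.028 ]
335 [ 0.4873 -0.1881  0.028 ]
red [236.8 163.5] [ 0.4737 -0.0901  0.045 ]
```

The post gap is now 5.8 mm (6 wanted) and the tag is at 0.555, against the stamp at about 0.5555. I repeat the lever stroke.

```bash
python3 -m jog '[[[0,0,-35],[0,0,0],1],[[0,0,-70],[0,0,0],1],[[0,30,-70],[0,0,0],1],[[0,60,-70],[0,0,0],1],[[0,90,-70],[0,0,0],1],[[0,120,-70],[0,0,0],1],[[0,135,-70],[0,0,0],1],[[0,135,-70],[0,0,0],1],[[0,135,-45],[0,0,0],1],[[0,135,-20],[0,0,0],1],[[0,135,0],[0,0,0],1],[[0,135,8],[0,0,0],1]]' | grep -E 'pos|force'|tr '\n' ' '
python3 -m jog '[[[0,0,6],[0,0,0],1],[[0,0,12],[0,0,0],1],[[0,0,18],[0,0,0],1],[[0,0,24],[0,0,0],1],[[0,0,30],[0,0,0],1],[[0,0,36],[0,0,0],1],[[0,0,42],[0,0,0],1],[[0,0,48],[0,0,0],1],[[0,0,54],[0,0,0],1],[[0,0,60],[0,0,0],1],[[0,0,66],[0,0,0],1],[[0,0,72],[0,0,0],1]]' | grep -E 'pos|force'|tr '\n' ' '
python3 -m jog '[[[0,0,5],[0,0,0],1],[[0,0,10],[0,0,0],1],[[0,0,15],[0,0,0],1],[[0,0,18],[0,0,0],1],[[0,0,18],[0,0,0],1]]' | grep -E 'pos|force'|tr '\n' ' '
for i in 1 2 3; do python3 -m jog '[[[0,0,2],[0,0,0],1],[[0,0,2],[0,0,0],1]]'| grep -E 'pos|force'|tr '\n' ' '; done
```

```text
position: [0.4388, -0.2669, 0.192] force: [-0.6, 1.5, 3.6] position: [0.4388, -0.2702, 0.1225] force: [-3.2, 0.1, 8.3] position: [0.4413, -0.2704, 0.105] force: [1.1, 2.4, 9.4] position: [0.4416, -0.2704, 0.1042] force: [1.0, 3.5, 16.5] position: [0.4417, -0.2705, 0.1037] force: [-1.1, 5.4, 26.0] position: [0.4418, -0.2705, 0.1032] force: [-3.8, 7.5, 38.1]
```

```bash
python3 -m jog '[[[0,0,-10],[0,0,0],1],[[0,0,-22],[0,0,0],1],[[0,0,-34],[0,0,0],1],[[0,0,-46],[0,0,0],1],[[0,0,-58],[0,0,0],1],[[0,0,-70],[0,0,0],1],[[0,0,-82],[0,0,0],1],[[0,0,-94],[0,0,0],1],[[0,0,-110],[0,0,0],1],[[0,0,-140],[0,0,0],1],[[0,0,-170],[0,0,0],1]]' | grep -E 'pos|force'|tr '\n' ' '
python3 -m jog '[[[0,-35,0],[0,0,0],1],[[0,-70,0],[0,0,0],1],[[0,-105,0],[0,0,0],1],[[0,-136,0],[0,0,0],1],[[0,-136,0],[0,0,0],1],[[0,-136,20],[0,0,0],1],[[0,-136,50],[0,0,0],1],[[0,-136,63],[0,0,0],1],[[0,-136,63],[0,0,0],1],[[0,-136,63],[0,0,0],1],[[0,-136,63],[0,0,0],1],[[0,-136,63],[0,0,0],1]]' | grep -E 'pos|force'|tr '\n' ' '
python3 - <<'E'
from h import *
im,c=shot("wrist","w34.png"); caps(im,c,.055)
b,_=blobs(im,(18,110,80),(35,255,255),10)
for ce,s in b: 
    if ce[1]<200: print(ce,s, [onz(c,(ce[0],y),.024).round(4).tolist() for y in(s[1],s[1]+s[3])])
g=cv2.cvtColor(im,cv2.COLOR_RGB2GRAY); o=cv2.cvtColor(cv2.imread("pics/w33.png"),cv2.COLOR_BGR2GRAY)
for n,q in(("now",g),("bef",o)):
    m=(q<60).astype(np.uint8); r=np.where(m[225,440:560])[0]+440; print("pad",n,r.min(),r.max())
im,c=shot("scene","s34.png"); o=cv2.imread("pics/scene0.png")[:,:,::-1].copy()
for nm,lo,hi in(("purple",(130,90,30),(160,255,255)),("orange/brown",(5,150,40),(16,255,255)),("green",(40,90,40),(85,255,255)),("bluecap",(100,150,60),(125,255,255))):
    for t,i in(("0",o),("now",im)):
        print(nm,t,[ce.tolist() for ce,s in blobs(i,lo,hi,30)[0] if 190<ce[0]<450 and 60<ce[1]<350])
print(bot.read_state()["time_s"])
E
```

```text
position: [0.4392, -0.2695, 0.2682] force: [0.9, -0.5, -0.7] position: [0.4407, -0.1348, 0.2065] force: [0.8, 0.6, 0.1] cap [335.  36.] [  45   51 1820] [ 0.5863 -0.1791  0.055 ]
cap [262.  38.] [  44   50 1775] [ 0.5846 -0.1165  0.055 ]
cap [265. 115.] [  41   42 1405] [ 0.521  -0.1176  0.055 ]
cap [334. 117.] [  43   43 1484] [ 0.5196 -0.1812  0.055 ]
[366.7  41.7] [364, 39, 8, 8, 42] [[0.5906, -0.2138, 0.024], [0.5837, -0.2143, 0.024]]
[361.3 107.8] [358, 99, 8, 18, 118] [[0.5369, -0.2124, 0.024], [0.5197, -0.2136, 0.024]]
pad now 473 527
pad bef 476 532
purple 0 [[369.9, 238.6]]
purple now [[369.9, 238.7]]
orange/brown 0 [[339.8, 212.3], [251.9, 315.6]]
orange/brown now [[339.8, 212.3], [251.9, 315.6]]
green 0 [[194.5, 131.1], [340.3, 235.6], [280.5, 237.5], [314.5, 254.8], [284.1, 271.9]]
green now [[194.5, 131.1], [280.7, 202.6], [263.4, 211.6], [291.1, 216.0], [274.1, 224.7]]
bluecap 0 [[239.5, 115.0], [367.2, 310.1]]
bluecap now [[239.5, 115.0], [289.2, 206.4], [275.8, 227.3]]
71.1333
```

```bash
python3 -c "
from rig import bot
print(bot.hand_in())"
```

```text
the job is handed in; nothing more can be done
None
```

I handed the job in at about 71 s of robot time. All four green-capped jars stand in the tray, which is docked against the fence with its tag at the stamp.

**How it went**
- **Jars:** one grasp was lifted too early and repeated; that jar stayed upright.
- **Pivot:** I slid the tray to the red post and pivoted it a quarter turn on the post. It slipped a little along the post, so I finished the turn by pushing its trailing corner.
- **Docking:** I pushed it home against the fence. Centring took one nudge each way, about 5 mm then 4 mm, and another of about 3 mm.
- **Lever:** I pressed it to its stop, where the force rose sharply at about 104 mm. The tag then read 2–3 mm off centre, so I nudged the tray back about 2 mm, pressed it home again and repeated the lever stroke.

**Last checks**
- All four caps are at jar height in the tray.
- The tag is at x ≈ 0.555 and the stamp at about 0.555–0.557. The gap to the post is 5.8 mm, where 6 mm is wanted.
- The lever pad is back in its rest position in the image.
- The purple jar, brown jar, amber bottle and spray cap have not moved in the pixel comparison. I did not check the carton or the tape roll that way, though nothing went near them.

**Disagreements:** the estimates of the dock centre from the head, post and fence differed by 2–3 mm between frames, so centring is only good to about ±2 mm. The picture limit was reached before the first lever stroke, so the last checks are by numbers only.

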